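# Swap the sample dish for the reference sensor on the test stage

## Task

Change the test set-up over from sample to reference measurement: the sample dish on the round test stage and the power sensor on the square dock have to change places, so that the dish ends on the middle of the dock. On the middle of the stage build, in this order, the spacer ring lying flat, the power sensor standing upright on the ring, and the filter frame lying flat and centred on top of the sensor. The black rubber pad is free for parking things meanwhile; leave the mirror mount, the post holder and the table clamp where they are.

Things in the scene. Friction and masses are not known exactly. Their poses are not given: they have to be found in the camera images.
- stage: test stage: fixed round aluminium disc, 96 mm across, 10 mm thick, flat top with an engraved circle 69 mm across and three small flush screws; origin at the centre of its underside, on the worktop, so its top is 10 mm above the origin. The dish stands on it at the start.
- dock: dock: fixed square grey-painted plate, 96 x 96 mm, 10 mm thick, flat top with a small flush steel screw in each corner; origin at the centre of its underside, so its top is 10 mm above the origin; x and y axes along its sides. The power sensor stands on it at the start.
- pad_top (a point): parking pad: fixed plain black rubber mat, 100 x 70 mm, 8 mm thick, empty at the start; the point is the centre of its top face, x axis along the 100 mm side.
- dish_mid (a point): sample dish: loose round shallow white dish, 60 mm outside diameter, 12 mm high, with two small dark test cells in it; the point is its centre, 6 mm above its underside; z is up. Gripped across its outside.
- sensor_mid (a point): power sensor: loose dark round puck, 48 mm diameter, 26 mm high, with a recessed aperture in its top; the point is its centre, 13 mm above its underside; z is up. Things laid on its top rest 26 mm above its underside.
- spacer_mid (a point): spacer ring: loose flat steel-grey ring, 58 mm outside diameter, 24 mm bore, 10 mm thick, lying on the worktop; the point is its centre, 5 mm above its underside; z is up. Gripped across its outside.
- filter_mid (a point): filter frame: loose dark square frame, 50 x 50 mm, 9 mm thick, with a round see-through glass, lying flat on the worktop; the point is its centre, 4.5 mm above its underside; x and y axes along its sides, z up.
- clamp: table clamp (bystander, loose): low grey metal bar with rounded ends, 26 x 75 mm and 17 mm high, with a slot and a screw; origin at the centre of its underside, y axis along the 75 mm length.
- mirror: mirror mount (bystander, loose): black kinematic mirror mount on a short post, 51 x 52 mm on plan and 106 mm high; origin at the centre of its underside, z up.
- post: post holder (bystander, loose): slim upright grey barrel with a steel post and a black thumb screw, 25 x 41 mm on plan, 115 mm high; origin at the centre of its underside, z up; thumb screw towards -y.
Not all that is in view belongs to the job. There is more than one size of the part that bears sensor_mid; the job needs the larger.

How it is judged:
By the outcome, as a careful person would: the job done as asked, in the order asked, and still so for the second after the job is handed in, with the robot touching nothing.
It also fails if it takes over 128 s, if anything falls off the work surface, if the arm or the gripper's body presses on something with over 40 N, if the wrist force passes 120 N, or if a joint passes its speed limit or range.

## Robot

A 7-joint arm with a two-finger parallel gripper is mounted at the origin on a cart in front of the work surface, level with it; the furniture and walls round the work are solid. World frame = base frame: x ahead of the robot, y to its left, z up, the work surface at z = 0. Lengths are in mm, angles in rad, forces in N, time in s.
With the tool pointing down it reaches from about 400 to 850 mm from the base axis. Payload 10.4 kg.
Tool frame: the origin (TCP) lies at the very end of the fingers, on their centre line; the grasp point (between the pads) lies behind it (ctrl.pinch_z is the z of the grasp point in the tool frame, in mm); z points along the fingers, x is the direction in which the jaws open and shut, and the axes are right-handed (so a half turn about z gives the same grasp; the last joint's range is limited). The gripper opens to 87 mm and grips with 3 to 60 N. Pads are 19 mm wide; open, the fingers measure 117 mm over their backs; the gripper's body (75 mm by 190 mm) begins 51 mm behind the grasp point.
Start: joints at [1.213, 0.332, -0.065, 1.46, 0.022, 1.35, -0.088], TCP at [205.385, -590.313, 222.576] pointing down, gripper open.
Joint ranges: [-2.6, 2.6], [-0.5, 2.12], [-1.47, 1.34], [0.16, 2.42], [-1.27, 4.41], [0.06, 2.06], [-2.6, 2.6]. Speed limits (rad/s): [2.22, 2.22, 2.79, 2.79, 3.14, 3.14, 3.14].

## Interface

Orientations are given as a unit quaternion [x, y, z, w].
In Python, from rig import ctrl gives the robot as it stands.
- The arm moves only by the tool apply_moves, never from a script. Its argument "deltas" is a list of rows, each a list of 5 numbers: the shift along the tool's x, y, z in m, then the turn about the tool's z in degrees, then the finger opening in m, from 0 to 0.087. A call has 1 to 10 rows; each row is the pose to reach, as a shift and turn from the pose commanded when the call began, along the tool's axes at that moment; what a row does not reach only later rows make up. A row lasts 1/10 s, in which the tool goes at most 50 mm and 8.59 degrees, less where a joint would pass 70% of its speed; a pose out of reach is approached as far as the arm can. A call with a gripper value outside its range is refused whole. The fingers move at their own pace and stop on an object; "newtons" is the grip in N (left out, the last holds). Time passes only in rows, so rows that repeat a pose let the fingers close. It gives the time, the measured TCP pose, the force and the opening at its end, in the units of the state.
- ctrl.get_state(): the state, without advancing time (a new reading comes with each control period).
- ctrl.get_image(name): name is "side" or "top"; returns the picture (420x560x3 uint8, red, green, blue); there is no depth.
- ctrl.calibration(name): a dict with "fovy" (degrees; the focal length in pixels is half the picture's height over the tangent of half this angle, whatever the lens; pixels are square), "cx", "cy" (the principal point, pixels), "k1" (the pictures are not rectified: a ray, as slopes to the right and down, at radius r is drawn at 1 + k1 r^2 times it, then the intrinsics apply), "pose" (4x4, takes a point from camera to world coordinates). Camera axes: x right, y down, z forward; pixel columns grow to the right and rows downward; lengths in mm; the calibration is good to about 2 mm. A picture is of the moment at which its call begins. calibration takes no time and is no camera call.
- ctrl.close_job(): hands the job in, once; it reports no verdict.
The state is a dict: "clock": time; "q": joint angles; "dq": joint speeds; "joint_torque": joint torques, N m; "eef_pos": TCP position; "eef_rot": TCP orientation; "ft_force": force on the tool from outside, world axes, zero at the start; "ft_torque": the same for the moment, N m; "grip_width": finger opening in mm.
Only numpy, scipy, OpenCV 4.12 (cv2) and the standard library are available. Lean on these libraries where they do the work, as an engineer would, in place of code of your own. Each camera call takes 0.05 s, during which the arm holds its last target.

## Working session

There is one attempt and no reset: what is moved stays moved. The work goes in short steps, Python scripts to look and compute and a tool call to move; the robot and the scene stay as the last step left them, time stands still between calls to the robot, and variables do not carry over. Pictures are saved under pics/ and viewed, and the job is handed in when it is done.

Besides the shell and the picture viewer there is one more tool, called as name(argument=value, ...) on one line, values as JSON. apply_moves: Moves the arm, as the interface text tells. Its arguments: {"type":"object","properties":{"deltas":{"type":"array"},"newtons":{"type":"number"}},"required":["deltas"]}

```bash
ls; mkdir -p pics; python3 - <<'E'
from rig import ctrl
import cv2,numpy as np
np.set_printoptions(precision=3,suppress=True)
s=ctrl.get_state();print(s['clock'],s['eef_pos'],s['eef_rot'],s['grip_width'],ctrl.pinch_z)
for n in('top','side'):
    im=ctrl.get_image(n);cv2.imwrite(f'pics/{n}0.png',im[:,:,::-1]);print(n,ctrl.calibration(n))
E
```

```text
pics
0.0 [ 205.241 -589.933  221.752] [ 0.815 -0.579 -0.001 -0.   ] 86.89117970437388 -18.700000000000003
top {'fovy': 51.1552684511992, 'cx': 275.05413150657336, 'cy': 201.04494090239024, 'k1': -0.01990478584298928, 'pose': array([[   0.003,   -0.998,    0.069,  398.631],
       [  -1.   ,   -0.001,    0.021,  -50.095],
       [  -0.021,   -0.069,   -0.997, 1302.395],
       [   0.   ,    0.   ,    0.   ,    1.   ]])}
side {'fovy': 44.844647260285484, 'cx': 283.7740423660219, 'cy': 209.42054263019978, 'k1': 0.05007962158871657, 'pose': array([[    0.995,    -0.024,     0.094,   369.471],
       [   -0.094,    -0.485,     0.869, -1224.054],
       [    0.025,    -0.874,    -0.485,   728.317],
       [    0.   ,     0.   ,     0.   ,     1.   ]])}
```

View pics/top0.png

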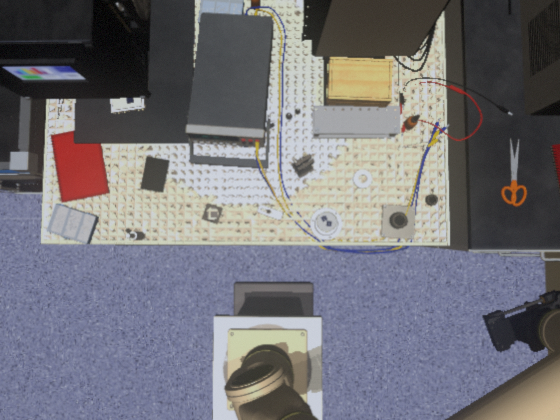

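View pics/side0.png

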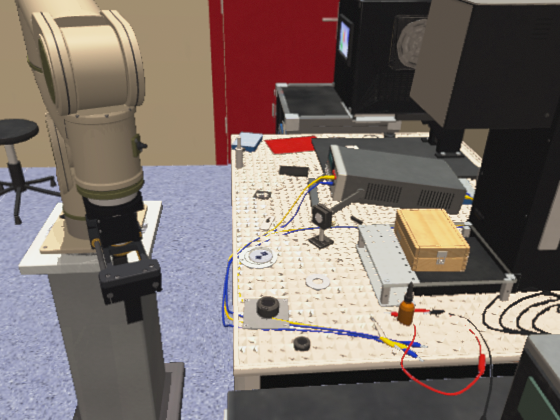

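```bash
cat > h.py <<'E'
import numpy as np,cv2
np.set_printoptions(precision=2,suppress=True)
from rig import ctrl
def K(n):
    c=ctrl.calibration(n);f=210/np.tan(np.radians(c['fovy']/2));return c,f
def ray(n,u,v):
    c,f=K(n);d=np.array([(u-c['cx'])/f,(v-c['cy'])/f]);s=d.copy()
    for _ in range(20): s=d/(1+c['k1']*(s@s))
    P=np.array(c['pose']);return P[:3,3],P[:3,:3]@np.array([*s,1])
def atz(n,u,v,z):
    o,d=ray(n,u,v);return o+d*(z-o[2])/d[2]
def proj(n,p):
    c,f=K(n);P=np.array(c['pose']);q=P[:3,:3].T@(np.array(p)-P[:3,3]);s=q[:2]/q[2]
    return s*(1+c['k1']*(s@s))*f+[c['cx'],c['cy']]
def snap(n,tag):
    im=ctrl.get_image(n)[:,:,::-1].copy();cv2.imwrite(f'pics/{n}{tag}.png',im);return im
def crop(im,x0,y0,x1,y1,name,k=None):
    k=k or min(800/(x1-x0),600/(y1-y0)); k=int(k)
    c=cv2.resize(im[y0:y1,x0:x1],None,fx=k,fy=k,interpolation=cv2.INTER_CUBIC)
    for x in range((x0+9)//10*10,x1,10):
        cv2.line(c,((x-x0)*k,0),((x-x0)*k,6),(0,0,255),1); cv2.putText(c,str(x),((x-x0)*k,16),0,.35,(0,0,255),1)
    for y in range((y0+9)//10*10,y1,10):
        cv2.line(c,(0,(y-y0)*k),(6,(y-y0)*k),(0,0,255),1); cv2.putText(c,str(y),(8,(y-y0)*k+4),0,.35,(0,0,255),1)
    cv2.imwrite(f'pics/{name}.png',c)
E
python3 - <<'E'
from h import *
t=cv2.imread('pics/top0.png');s=cv2.imread('pics/side0.png')
crop(t,290,150,450,260,'t_a');crop(t,130,130,320,250,'t_b')
crop(s,230,220,350,360,'s_a');crop(s,225,130,345,250,'s_b')
E
```

```text
(no output)
```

View pics/t_a.png

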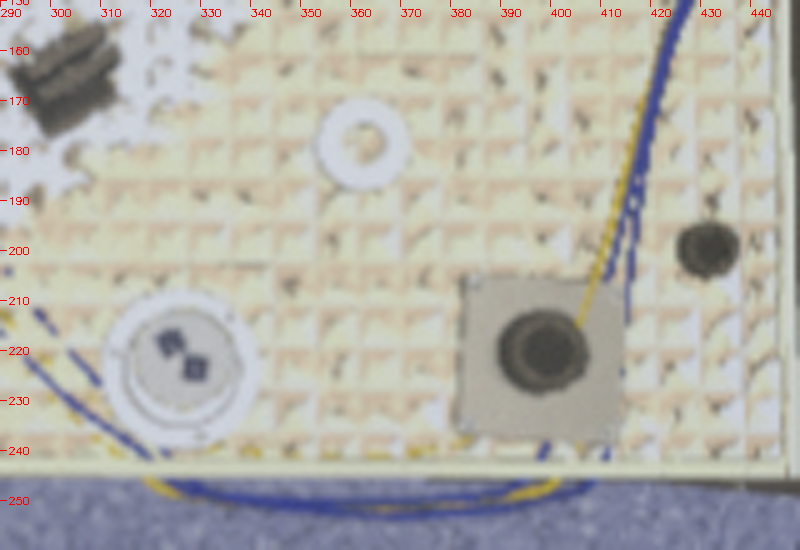

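View pics/t_b.png

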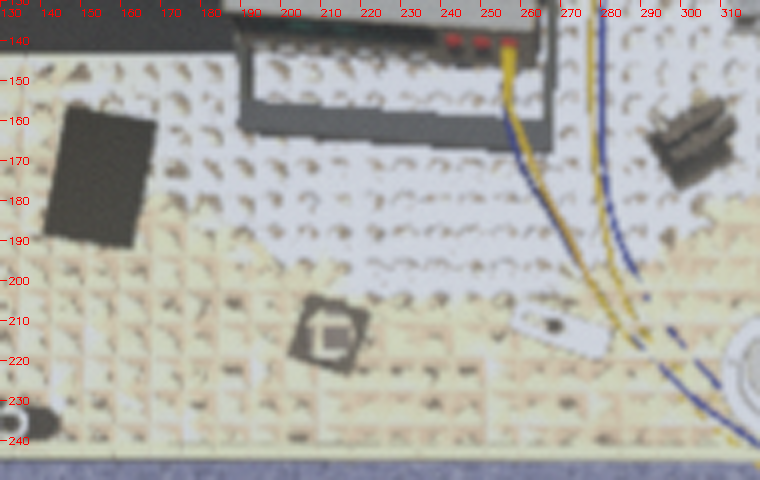

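View pics/s_a.png

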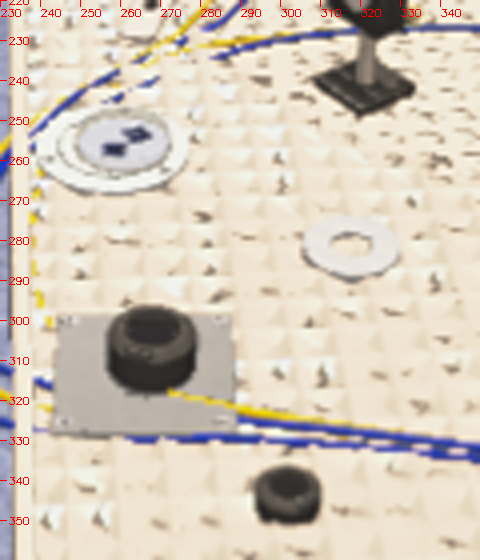

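View pics/s_b.png

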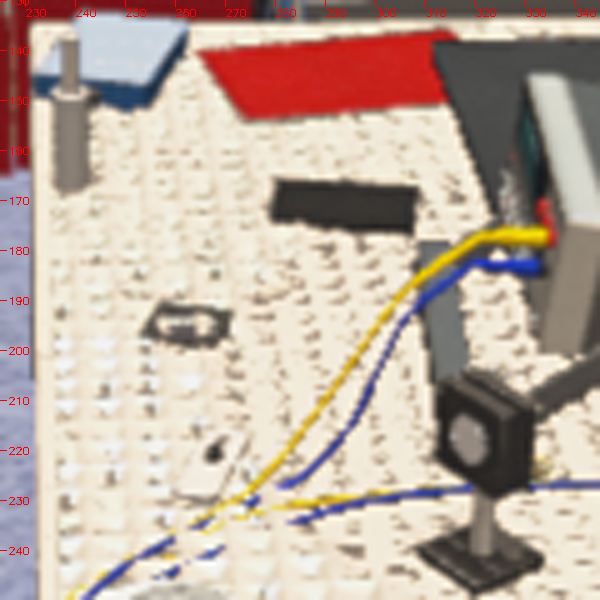

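```bash
cat >> h.py <<'E'
def circ(c,r,z,n=72):
    a=np.linspace(0,2*np.pi,n);return [(c[0]+r*np.cos(t),c[1]+r*np.sin(t),z) for t in a]
def rect(c,a,b,yaw,z):
    R=np.array([[np.cos(yaw),-np.sin(yaw)],[np.sin(yaw),np.cos(yaw)]])
    return [(*(np.array(c[:2])+R@np.array(p)),z) for p in [(-a,-b),(a,-b),(a,b),(-a,b),(-a,-b)]]
def over(n,im,cen,w,h,curves,name,k=16):
    x0,y0=int(cen[0]-w/2),int(cen[1]-h/2)
    c=cv2.resize(im[y0:y0+h,x0:x0+w],None,fx=k,fy=k,interpolation=cv2.INTER_CUBIC)
    c=cv2.normalize(c,None,0,255,cv2.NORM_MINMAX)
    raw=c.copy()
    cols=[(0,0,255),(0,200,0),(255,0,0),(200,0,200)]
    for i,cv in enumerate(curves):
        pts=np.array([(proj(n,p)-[x0,y0]+.5)*k for p in cv]);cv2.polylines(c,[pts.round().astype(int)],False,cols[i%4],1)
    return np.hstack([raw,c]) 
E
python3 - <<'E'
from h import *
for nm,u,v,z,u2,v2 in [('dish',327.3,222,22,263.5,255.5),('stage',326.1,224,10,257,258),('dockc',399,221.5,10,267,313),('sensor',398.5,220,36,266,304),('spacer',362.5,178.5,10,316,280),('filter',212,213.5,9,259,195),('pad',154.5,174,8,285,172),('small',431.5,199.5,20,301,340)]:
    print(nm,atz('top',u,v,z),atz('side',u2,v2,z))
E
```

```text
dish [ 426.77 -175.07   22.  ] [ 434.87 -187.6    22.  ]
stage [ 421.16 -172.69   10.  ] [ 419.29 -179.99   10.  ]
dockc [ 428.87 -386.13   10.  ] [ 430.7  -385.95   10.  ]
sensor [ 432.57 -378.01   36.  ] [ 428.23 -387.88   36.  ]
spacer [ 555.61 -280.79   10.  ] [ 552.18 -277.86   10.  ]
filter [451.47 164.03   9.  ] [441.7 159.7   9. ]
pad [569.44 338.57   8.  ] [537.7  325.22   8.  ]
small [ 492.9 -479.2   20. ] [ 491.18 -481.21   20.  ]
```

```bash
cat > ov.py <<'E'
from h import *
t=cv2.imread('pics/top0.png');s=cv2.imread('pics/side0.png')
E={'stage':(421,-175),'dish':(427,-178),'dock':(429.5,-386),'sens':(430,-383),'sp':(554,-279.5),'fil':(449,162)}
def go(nm,curves,z):
    a=over('top',t,proj('top',(*E[nm],z)),38,38,curves,nm,10)
    b=over('side',s,proj('side',(*E[nm],z)),44,38,curves,nm,9)
    w=max(a.shape[1],b.shape[1])
    p=lambda q:np.pad(q,((0,0),(0,w-q.shape[1]),(0,0)))
    im=np.vstack([p(a),p(b)]);im=cv2.resize(im,None,fx=.8,fy=.8) if im.shape[0]>600 else im
    cv2.imwrite(f'pics/ov_{nm}.png',im)
go('stage',[circ(E['stage'],48,10),circ(E['dish'],30,22)],10)
go('dock',[rect(E['dock'],48,48,np.radians(-2),10),circ(E['sens'],24,36),circ(E['sens'],24,10)],10)
go('sp',[circ(E['sp'],29,10),circ(E['sp'],12,10)],10)
go('fil',[rect(E['fil'],25,25,np.radians(-20),9)],9)
E
python3 ov.py
```

```text
(no output)
```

View pics/ov_stage.png

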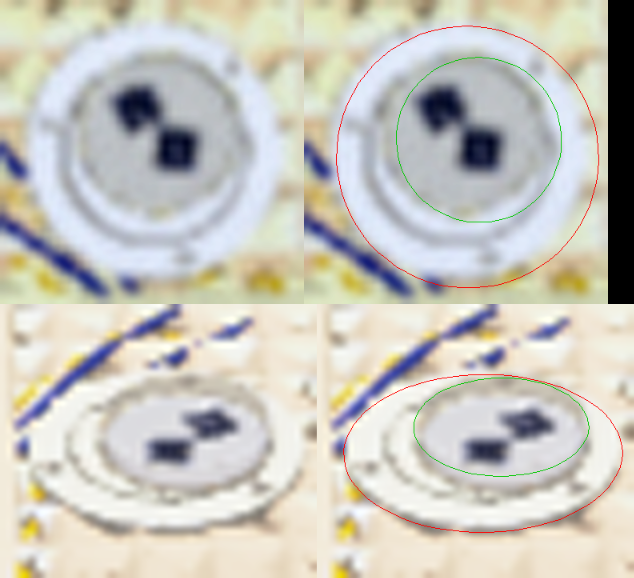

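View pics/ov_dock.png

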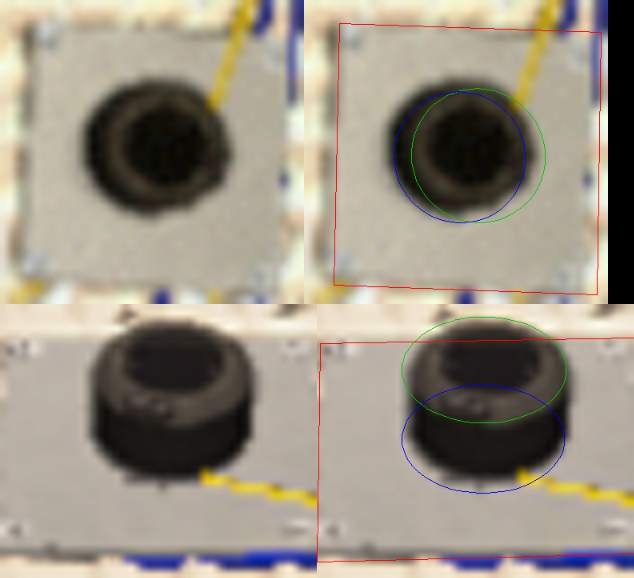

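View pics/ov_sp.png

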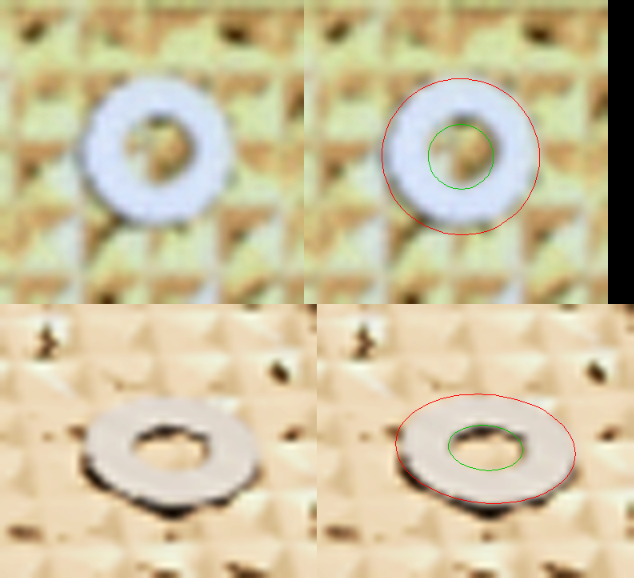

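View pics/ov_fil.png

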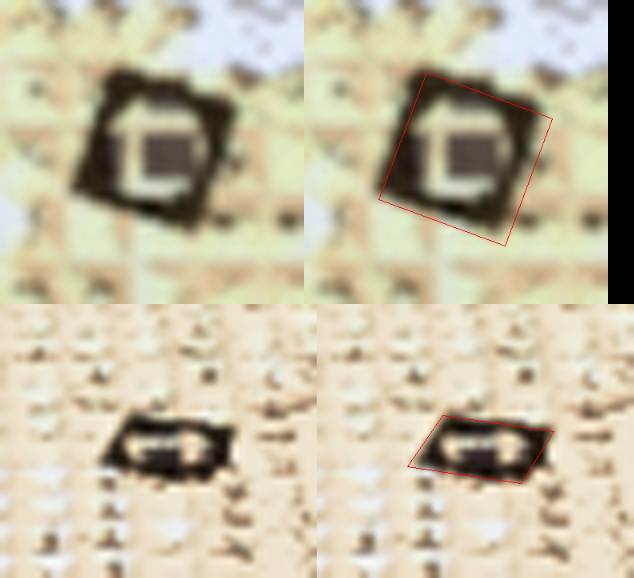

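```bash
python3 - <<'E'
from h import *
T=[(462,275),(624,284),(620,440),(455,430)];S=[(56,313),(232,315),(238,432),(47,438)]
P=np.array([atz('top',290+(x+.5)/5,150+(y+.5)/5,10) for x,y in T]);Q=np.array([atz('side',230+(x+.5)/4,220+(y+.5)/4,10) for x,y in S])
for A in(P,Q):
    print(A,A.mean(0),np.linalg.norm(A-np.roll(A,-1,0),axis=1))
E
```

```text
[[ 476.97 -338.56   10.  ]
 [ 471.79 -433.43   10.  ]
 [ 380.45 -429.38   10.  ]
 [ 386.09 -333.21   10.  ]] [ 428.83 -383.65   10.  ] [95.01 91.43 96.34 91.03]
[[ 383.58 -334.3    10.  ]
 [ 480.26 -342.22   10.  ]
 [ 473.86 -435.32   10.  ]
 [ 376.55 -433.15   10.  ]] [ 428.56 -386.25   10.  ] [97.   93.32 97.33 99.1 ]
```

```bash
python3 - <<'E'
from h import *
t=cv2.imread('pics/top0.png');s=cv2.imread('pics/side0.png')
def big(im,x0,y0,w,h,k):
    c=cv2.resize(im[y0:y0+h,x0:x0+w],None,fx=k,fy=k,interpolation=cv2.INTER_CUBIC)
    lab=cv2.cvtColor(c,cv2.COLOR_BGR2LAB);lab[:,:,0]=cv2.createCLAHE(4,(2,2)).apply(lab[:,:,0]);c=cv2.cvtColor(lab,cv2.COLOR_LAB2BGR)
    for i in range(0,w,5): cv2.putText(c,str(x0+i),(i*k,10),0,.35,(0,0,255),1);cv2.line(c,(i*k,0),(i*k,h*k),(0,0,255) ,1) if i%10==0 else 0
    for i in range(0,h,5): cv2.putText(c,str(y0+i),(0,i*k+4),0,.35,(0,0,255),1);cv2.line(c,(0,i*k),(w*k,i*k),(0,0,255),1) if i%10==0 else 0
    return c
cv2.imwrite('pics/b1.png',big(t,305,203,42,42,14));cv2.imwrite('pics/b2.png',big(s,235,240,58,36,13))
E
```

```text
(no output)
```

View pics/b1.png

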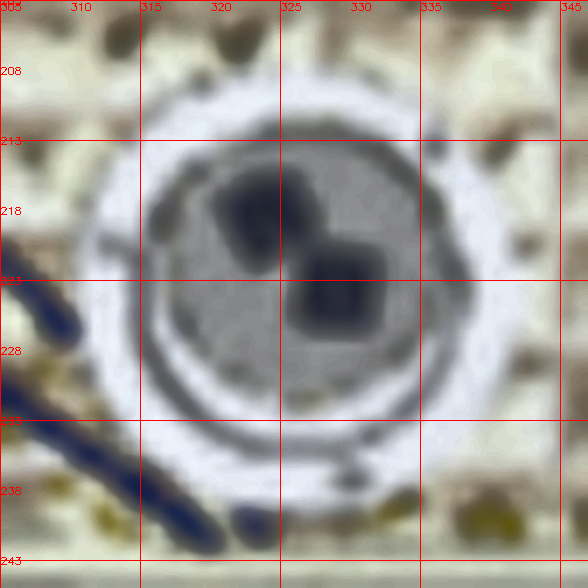

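View pics/b2.png

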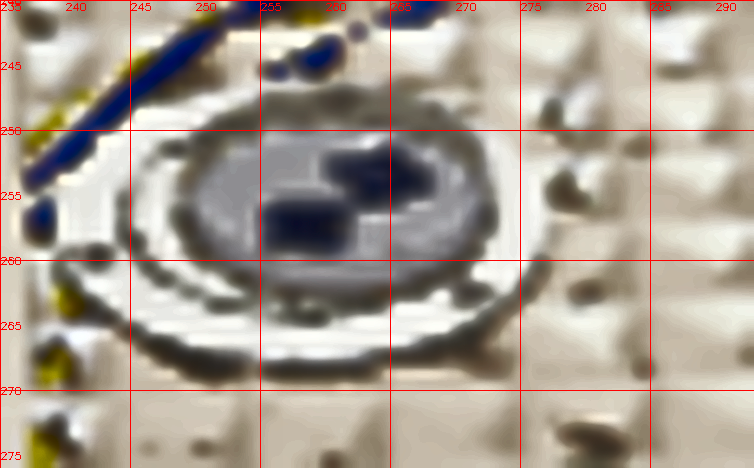

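```bash
cat >> h.py <<'E'
from scipy.optimize import least_squares
def cylext(n,p,r,z0,z1):
    pts=np.array([proj(n,q) for z in (z0,z1) for q in circ(p,r,z,90)]);
    return np.array([pts[:,0].min(),pts[:,0].max(),pts[:,1].min(),pts[:,1].max()])
def fitcyl(n,obs,r,z0,z1,g):
    o=np.array([np.nan if v is None else v for v in obs]);m=~np.isnan(o)
    f=least_squares(lambda p:(cylext(n,p,r,z0,z1)-o)[m],g);return f.x,f.fun
def mask_fit(n,mask,curvef,g):
    ys,xs=np.nonzero(mask);x0,x1,y0,y1=xs.min()-6,xs.max()+7,ys.min()-6,ys.max()+7
    M=mask[y0:y1,x0:x1].astype(np.float32)
    from scipy.optimize import minimize
    def cost(p):
        pts=np.array([proj(n,q) for q in curvef(p)],float)
        h=cv2.convexHull((pts-[x0,y0]).astype(np.float32)*8)
        im=np.zeros(((y1-y0)*8,(x1-x0)*8),np.float32);cv2.fillConvexPoly(im,h.round().astype(np.int32),1)
        im=cv2.resize(im,(x1-x0,y1-y0),interpolation=cv2.INTER_AREA)
        return np.abs(cv2.GaussianBlur(im,(0,0),1)-cv2.GaussianBlur(M,(0,0),1)).sum()
    r=minimize(cost,g,method='Nelder-Mead',options=dict(initial_simplex=[g]+[np.array(g)+d for d in np.diag([6.,6.,.15][:len(g)])],xatol=.05,fatol=.01))
    return r.x,r.fun,M.sum()
E
python3 - <<'E'
from h import *
print('stage top',fitcyl('top',[311.1,341.8,208.4,239.3],48,0,10,[422,-173]))
print('engr top',fitcyl('top',[315,338.9,None,235.1],34.5,10,10,[422,-173]))
print('dish top',fitcyl('top',[315.8,None,211.2,232],30,10,22,[422,-173]))
print('stage side',fitcyl('side',[238.5,276.9,None,269.2],48,0,10,[422,-173]))
print('engr side',fitcyl('side',[244.1,None,None,264.6],34.5,10,10,[422,-173]))
print('dish side',fitcyl('side',[248.2,273.1,246.5,263.7],30,10,22,[422,-173]))
t=cv2.imread('pics/top0.png');s=cv2.imread('pics/side0.png')
def comp(im,box,f):
    x0,y0,x1,y1=box;m=np.zeros(im.shape[:2],bool);m[y0:y1,x0:x1]=f(im[y0:y1,x0:x1].astype(int))
    k,l,st,_=cv2.connectedComponentsWithStats(m.astype(np.uint8));i=1+st[1:,4].argmax();return l==i
dark=lambda th:(lambda c:c.max(2)<th)
cyl=lambda r,z0,z1:(lambda p:circ(p,r,z0,40)+circ(p,r,z1,40))
for th in(95,110):
  print('sens top',mask_fit('top',comp(t,(383,208,413,236),dark(th)),cyl(24,10,36),[430,-384]))
  print('sens side',mask_fit('side',comp(s,(250,290,285,325),dark(th)),cyl(24,10,36),[430,-384]))
for d in (0,6,12):
  print('sp top',mask_fit('top',cv2.morphologyEx(comp(t,(345,162,380,196),lambda c:c[:,:,0]>c[:,:,2]+d).astype(np.uint8),cv2.MORPH_CLOSE,np.ones((9,9)))>0,cyl(29,0,10),[554,-279]))
for th in(110,130):
  cf=lambda p:rect(p,25,25,p[2],9)+rect(p,25,25,p[2],0)
  for n,im,b in(('top',t,(199,200,226,226)),('side',s,(250,187,275,203))):
    m=cv2.morphologyEx(comp(im,b,dark(th)).astype(np.uint8),cv2.MORPH_CLOSE,np.ones((11,11)))>0
    print('fil',n,mask_fit(n,m,cf,[449,162,-.3]))
E
```

```text
stage top (array([ 421.73, -173.97]), array([-1.13,  1.11, -0.92,  0.9 ]))Traceback (most recent call last):
  File "<stdin>", line 3, in <module>
  File "h.py", line 45, in fitcyl
    f=least_squares(lambda p:(cylext(n,p,r,z0,z1)-o)[m],g);return f.x,f.fun
    return func(*args, **kwargs)
    vector_fun = VectorFunction(
        fun_wrapped,
    ...<6 lines>...
        workers=workers
    )
    self.J, dct = approx_derivative(
                  ~~~~~~~~~~~~~~~~~^
        self.fun_wrapped, self.x, f0=self.f, **finite_diff_options
        ^^^^^^^^^^^^^^^^^^^^^^^^^^^^^^^^^^^^^^^^^^^^^^^^^^^^^^^^^^
    )
    ^
    J, _nfev = _dense_difference(fun_wrapped, x0, f0, h,
               ~~~~~~~~~~~~~~~~~^^^^^^^^^^^^^^^^^^^^^^^^
                             use_one_sided, method,
                             ^^^^^^^^^^^^^^^^^^^^^^
                             mf)
                             ^^^
    df = [f_eval - f0 for f_eval in f_evals]
                                    ^^^^^^^
    f = np.atleast_1d(self.fun(x, *self.args, **self.kwargs))
                      ~~~~~~~~^^^^^^^^^^^^^^^^^^^^^^^^^^^^^^
    return np.atleast_1d(self.fun(x))
                         ~~~~~~~~^^^
    return self.f(x, *self.args, **self.kwargs)
           ~~~~~~^^^^^^^^^^^^^^^^^^^^^^^^^^^^^^
  File "h.py", line 45, in <lambda>
    f=least_squares(lambda p:(cylext(n,p,r,z0,z1)-o)[m],g);return f.x,f.fun
                              ~~~~~~^^^^^^^^^^^^^
  File "h.py", line 41, in cylext
    pts=np.array([proj(n,q) for z in (z0,z1) for q in circ(p,r,z,90)]);
                  ~~~~^^^^^
  File "h.py", line 13, in proj
    c,f=K(n);P=np.array(c['pose']);q=P[:3,:3].T@(np.array(p)-P[:3,3]);s=q[:2]/q[2]
        ~^^^
  File "h.py", line 5, in K
    c=ctrl.calibration(n);f=210/np.tan(np.radians(c['fovy']/2));return c,f
ValueError: time passes only in moves, steps and waits
```

```bash
python3 - <<'E'
import re
s=open('h.py').read()
s=s.replace("def K(n):\n    c=ctrl.calibration(n);f=","_C={}\ndef K(n):\n    if n not in _C:_C[n]=ctrl.calibration(n)\n    c=_C[n];f=")
open('h.py','w').write(s)
E
cat > fit0.py <<'E'
from h import *
print('stage top',fitcyl('top',[311.1,341.8,208.4,239.3],48,0,10,[422,-173]))
print('engr top',fitcyl('top',[315,338.9,None,235.1],34.5,10,10,[422,-173]))
print('dish top',fitcyl('top',[315.8,None,211.2,232],30,10,22,[422,-173]))
print('stage side',fitcyl('side',[238.5,276.9,None,269.2],48,0,10,[422,-173]))
print('engr side',fitcyl('side',[244.1,None,None,264.6],34.5,10,10,[422,-173]))
print('dish side',fitcyl('side',[248.2,273.1,246.5,263.7],30,10,22,[422,-173]))
t=cv2.imread('pics/top0.png');s=cv2.imread('pics/side0.png')
def comp(im,box,f):
    x0,y0,x1,y1=box;m=np.zeros(im.shape[:2],bool);m[y0:y1,x0:x1]=f(im[y0:y1,x0:x1].astype(int))
    k,l,st,_=cv2.connectedComponentsWithStats(m.astype(np.uint8));i=1+st[1:,4].argmax();return l==i
dark=lambda th:(lambda c:c.max(2)<th)
cyl=lambda r,z0,z1:(lambda p:circ(p,r,z0,40)+circ(p,r,z1,40))
for th in(95,110):
  print('sens top',mask_fit('top',comp(t,(383,208,413,236),dark(th)),cyl(24,10,36),[430,-384]))
  print('sens side',mask_fit('side',comp(s,(250,290,285,325),dark(th)),cyl(24,10,36),[430,-384]))
for d in (0,6,12):
  print('sp top',mask_fit('top',cv2.morphologyEx(comp(t,(345,162,380,196),lambda c:c[:,:,0]>c[:,:,2]+d).astype(np.uint8),cv2.MORPH_CLOSE,np.ones((9,9)))>0,cyl(29,0,10),[554,-279]))
for th in(110,130):
  cf=lambda p:rect(p,25,25,p[2],9)+rect(p,25,25,p[2],0)
  for n,im,b in(('top',t,(199,200,226,226)),('side',s,(250,187,275,203))):
    m=cv2.morphologyEx(comp(im,b,dark(th)).astype(np.uint8),cv2.MORPH_CLOSE,np.ones((11,11)))>0
    print('fil',n,mask_fit(n,m,cf,[449,162,-.3]))
E
python3 fit0.py
```

```text
stage top (array([ 421.73, -173.97]), array([-1.13,  1.11, -0.92,  0.9 ]))
engr top (array([ 423.14, -175.18]), array([ 0.18, -0.18,  0.  ]))
dish top (array([ 427.97, -172.51]), array([ 0.  ,  0.09, -0.09]))
stage side (array([ 421.85, -165.3 ]), array([-0.03,  0.03, -0.  ]))
engr side (array([ 422.12, -173.78]), array([0., 0.]))
dish side (array([ 428.55, -175.91]), array([ 0.3 , -0.3 , -0.24,  0.24]))
sens top (array([ 430.19, -378.82]), np.float64(89.96939849853516), np.float32(166.0))
sens side (array([ 433.19, -378.9 ]), np.float64(126.8360824584961), np.float32(355.0))
sens top (array([ 431.19, -379.93]), np.float64(29.058147430419922), np.float32(227.0))
sens side (array([ 432.8 , -380.98]), np.float64(80.19730377197266), np.float32(403.0))
sp top (array([ 553.52, -279.47]), np.float64(44.916664123535156), np.float32(277.0))
sp top (array([ 556.42, -279.93]), np.float64(73.9542236328125), np.float32(241.0))
sp top (array([ 563.45, -281.18]), np.float64(190.77586364746094), np.float32(62.0))
fil top (array([471. , 122. ,  -0.1]), np.float64(12.000000953674316), np.float32(12.0))
fil side (array([448.4 , 165.1 ,  -0.33]), np.float64(128.93820190429688), np.float32(45.0))
fil top (array([451.68, 164.52,  -0.33]), np.float64(34.96263122558594), np.float32(259.0))
fil side (array([453.05, 163.24,  -0.08]), np.float64(52.73576354980469), np.float32(114.0))
```

```bash
cat > d.py <<'E'
# usage: d.py cx cy cz cpsi  tx ty tz tpsi ... -> rows (m,deg)
import sys,math
a=list(map(float,sys.argv[1:]));c=a[:4];p=math.radians(c[3])
for i in range(4,len(a),4):
    t=a[i:i+4];dx,dy,dz=[t[j]-c[j] for j in range(3)]
    print([round((dx*math.cos(p)+dy*math.sin(p))/1000,4),round((dx*math.sin(p)-dy*math.cos(p))/1000,4),round(-dz/1000,4),round(-(t[3]-c[3]),2)])
E
python3 -c "
import math;q=[.815,-.579]
from rig import ctrl
r=ctrl.get_state()['eef_rot'];print(r,2*math.degrees(math.atan2(r[1],r[0])))"
python3 d.py 205.385 -590.313 222.576 -70.8 428 -174 120 -90
```

```text
[ 8.15043706e-01 -5.79399148e-01 -5.15096770e-04 -3.44379164e-04] -70.81660170248104
[-0.3199, -0.3471, 0.1026, 19.2]
```

apply_moves(deltas=[[-0.32,-0.347,0.1026,19.2,0.087],[-0.32,-0.347,0.1026,19.2,0.087],[-0.32,-0.347,0.1026,19.2,0.087],[-0.32,-0.347,0.1026,19.2,0.087],[-0.32,-0.347,0.1026,19.2,0.087],[-0.32,-0.347,0.1026,19.2,0.087],[-0.32,-0.347,0.1026,19.2,0.087],[-0.32,-0.347,0.1026,19.2,0.087],[-0.32,-0.347,0.1026,19.2,0.087],[-0.32,-0.347,0.1026,19.2,0.087]])

```text
clock: 1.1
eef_pos: [428.8, -170.6, 119.3]
eef_rot: [0.708, -0.706, -0.0, -0.0]
ft_force: [-0.1, -0.5, 0.4]
grip_width: 87.1
```

apply_moves(deltas=[[0,0,0.04,0,0.087],[0,0,0.07,0,0.087],[0,0,0.07,0,0.087]])

```text
clock: 1.4
eef_pos: [425.2, -172.7, 46.5]
eef_rot: [0.707, -0.707, -0.003, 0.001]
ft_force: [-2.0, 0.5, -0.4]
grip_width: 87.2
```

```bash
python3 - <<'E'
from h import *
for _ in range(3):
    s=ctrl.get_state();print(s['clock'],s['eef_pos'],s['eef_rot'])
t=snap('top','1');s=snap('side','1')
crop(t,290,170,370,250,'c1',7);crop(s,220,200,320,290,'c2',7)
E
```

```text
1.4 [ 425.15 -172.74   46.55] [ 0.71 -0.71 -0.    0.  ]
1.4 [ 425.15 -172.74   46.55] [ 0.71 -0.71 -0.    0.  ]
1.4 [ 425.15 -172.74   46.55] [ 0.71 -0.71 -0.    0.  ]
```

View pics/c1.png

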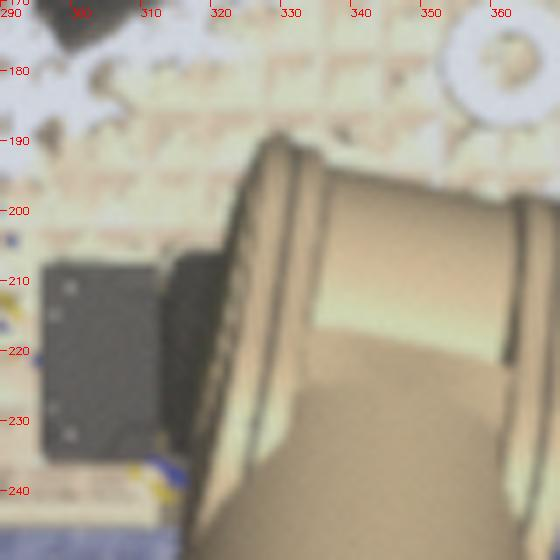

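View pics/c2.png

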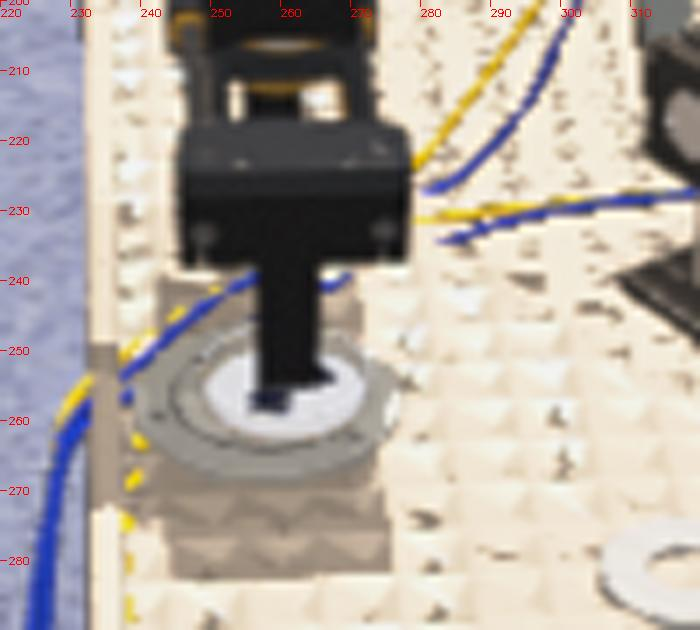

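apply_moves(deltas=[[0,0,0,0,0.087],[0,0,0.02,0,0.087],[0,0,0.02,0,0.087],[0,0,0.02,0,0.087]])

```text
clock: 1.9
eef_pos: [428.4, -174.4, 31.0]
eef_rot: [-0.707, 0.707, -0.0, 0.0]
ft_force: [0.4, -0.4, 0.6]
grip_width: 86.8
```

apply_moves(deltas=[[0,0,0.01,0,0.087],[0,0,0.017,0,0.087],[0,0,0.017,0,0.087],[0,0,0.017,0,0.087]], newtons=15)

```text
clock: 2.3
eef_pos: [427.8, -173.9, 12.8]
eef_rot: [-0.707, 0.707, 0.0, -0.0]
ft_force: [-0.4, 1.5, -0.6]
grip_width: 86.8
```

```bash
python3 - <<'E'
from h import *
s=snap('side','2');crop(s,220,200,320,290,'c2',7);print(ctrl.get_state()['ft_force'])
E
```

```text
[0.09 0.49 0.04]
```

View pics/c2.png

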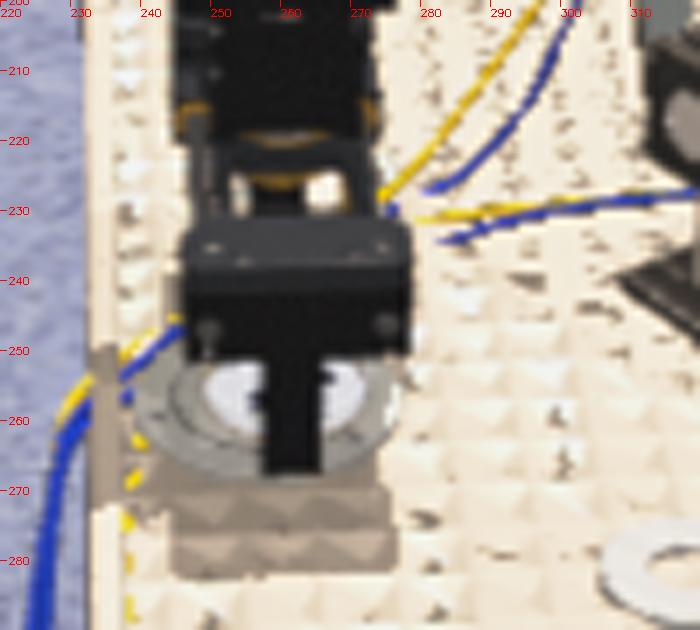

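```bash
python3 - <<'E'
from h import *
print(proj('side',(428,-218,13)),proj('side',(428,-232,13)),cylext('side',(428,-174),30,10,22))
E
```

```text
[261.37 265.82] [261.7  269.23] [248.26 272.52 245.85 263.5 ]
```

apply_moves(deltas=[[0,0,0,0,0.05],[0,0,0,0,0.05],[0,0,0,0,0.05],[0,0,0,0,0.05],[0,0,0,0,0.05]], newtons=15)

```text
clock: 2.85
eef_pos: [428.0, -174.1, 13.0]
eef_rot: [-0.707, 0.707, -0.0, -0.0]
ft_force: [0.8, 0.8, 0.2]
grip_width: 58.7
```

```bash
python3 - <<'E'
from h import *
P=np.array([atz('top',*p,8) for p in[(146.25,156.25),(169.25,160.5),(163,192.25),(140.5,189)]]);print(P,P.mean(0))
print(atz('side',293.7,170.7,8))
E
python3 d.py 428 -174 13 -90 428 -174 160 -90 565 335 160 -90
```

```text
[[623.15 364.8    8.  ]
 [610.14 294.9    8.  ]
 [514.62 311.77   8.  ]
 [524.34 379.8    8.  ]] [568.06 337.82   8.  ]
[568.18 334.43   8.  ]
[0.0, -0.0, -0.147, -0.0]
[-0.509, -0.137, -0.147, -0.0]
```

```bash
python3 d.py 428 -174 13 -90 552 342 160 -90;python3 d.py 428 -174 13 -90 552 342 80 -90
python3 - <<'E'
from h import *
print(atz('top',190,163,10),atz('top',241,158,30))
E
```

```text
[-0.516, -0.124, -0.147, -0.0]
[-0.516, -0.124, -0.067, -0.0]
[602.17 231.78  10.  ] [613.64  77.24  30.  ]
```

apply_moves(deltas=[[0,0,-0.04,0,0.05],[0,0,-0.08,0,0.05],[0,0,-0.12,0,0.05],[0,0,-0.147,0,0.05],[-0.05,-0.012,-0.147,0,0.05],[-0.1,-0.024,-0.147,0,0.05],[-0.147,-0.035,-0.147,0,0.05],[-0.194,-0.046,-0.147,0,0.05],[-0.24,-0.058,-0.147,0,0.05]])

```text
clock: 3.75
eef_pos: [486.1, 68.0, 160.2]
eef_rot: [-0.707, 0.707, -0.0, 0.0]
ft_force: [0.5, 0.3, -1.0]
grip_width: 58.8
```

Remaining from (486,66,160): to (552,342).

apply_moves(deltas=[[-0.05,-0.012,0,0,0.05],[-0.1,-0.024,0,0,0.05],[-0.15,-0.036,0,0,0.05],[-0.2,-0.048,0,0,0.05],[-0.245,-0.059,0,0,0.05],[-0.276,-0.066,0,0,0.05],[-0.276,-0.066,0,0,0.05],[-0.276,-0.066,0,0,0.05]])

```text
clock: 4.55
eef_pos: [551.6, 342.5, 159.3]
eef_rot: [0.708, -0.707, -0.0, 0.0]
ft_force: [0.2, -1.0, -1.1]
grip_width: 58.9
```

```bash
python3 - <<'E'
from h import *
s=snap('side','3');crop(s,230,60,380,200,'c2',5);t=snap('top','3')
E
```

```text
(no output)
```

View pics/c2.png

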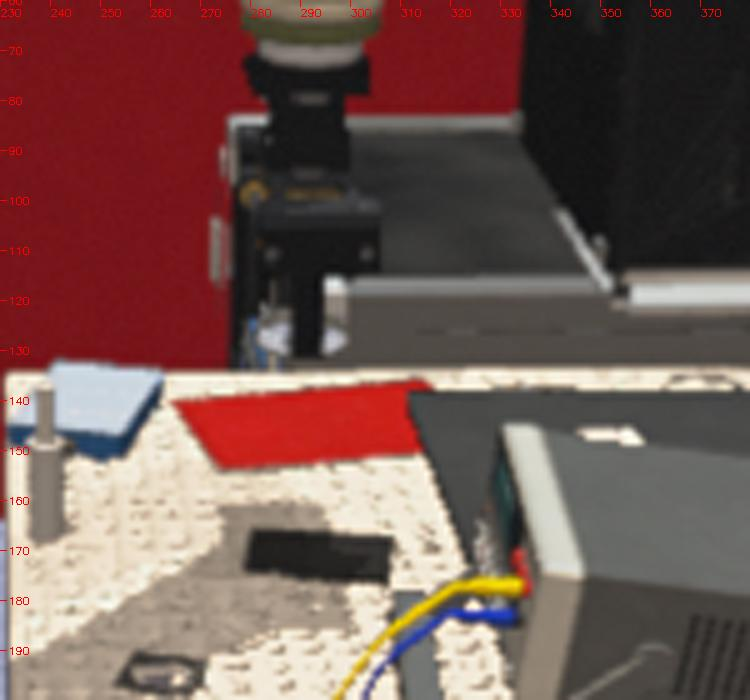

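View pics/top3.png

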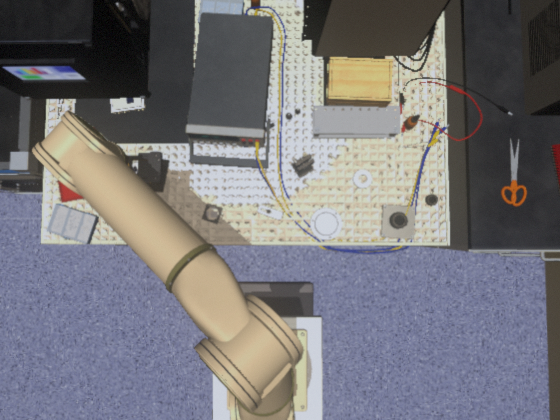

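apply_moves(deltas=[[0,0,0.045,0,0.05],[0,0,0.09,0,0.05],[0,0,0.125,0,0.05],[0,0,0.14,0,0.05],[0,0,0.148,0,0.05],[0,0,0.148,0,0.05],[0,0,0.148,0,0.05]])

```text
clock: 5.35
eef_pos: [553.2, 342.4, 13.9]
eef_rot: [-0.707, 0.707, -0.0, 0.001]
ft_force: [-0.1, 0.3, -0.4]
grip_width: 58.8
```

apply_moves(deltas=[[0,0,0.0,0,0.08],[0,0,0.0,0,0.08],[0,0,0.0,0,0.08],[0,0,-0.04,0,0.087],[0,0,-0.09,0,0.087],[0,0,-0.138,0,0.087]])

```text
clock: 5.95
eef_pos: [551.7, 341.9, 151.8]
eef_rot: [0.707, -0.707, -0.0, 0.0]
ft_force: [1.2, -0.1, 0.2]
grip_width: 86.3
```

```bash
python3 - <<'E'
from h import *
t=cv2.imread('pics/top3.png')
crop(t,305,203,347,245,'c1',14)
E
python3 d.py 552 342 150 -90 554 -279 150 -90
```

```text
[0.621, -0.002, -0.0, -0.0]
```

View pics/c1.png

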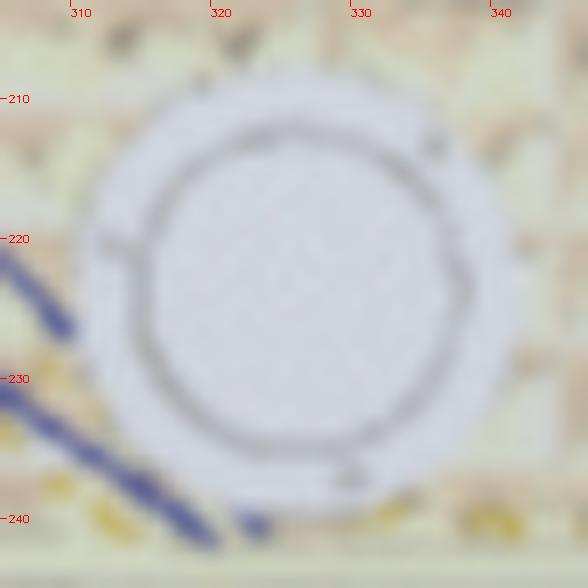

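```bash
python3 - <<'E'
from h import *
print(atz('top',326.54,223.6,10))
m=cv2.imread('pics/side3.png');t=cv2.imread('pics/top3.png')
crop(m,235,235,295,275,'c2',13)
crop(t,345,160,381,196,'c3',14);crop(m,295,262,337,298,'c4',14)
E
python3 d.py 552 342 150 -90 480 30 150 -90;python3 d.py 480 30 150 -90 554 -279 100 -90
```

```text
[ 422.34 -173.98   10.  ]
[0.312, 0.072, -0.0, -0.0]
[0.309, -0.074, 0.05, -0.0]
```

View pics/c2.png

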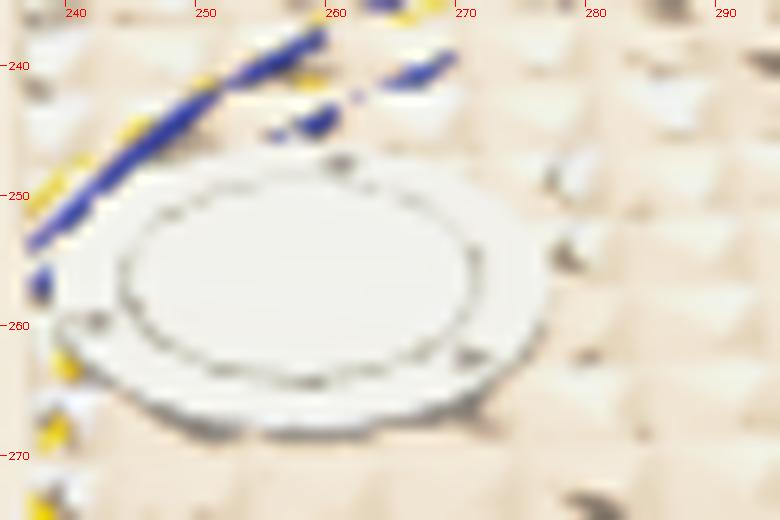

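View pics/c3.png

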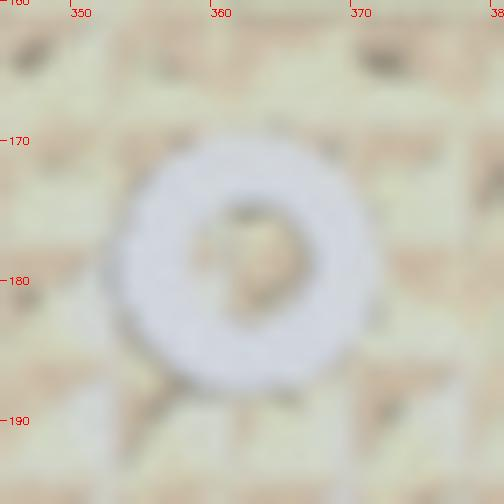

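View pics/c4.png

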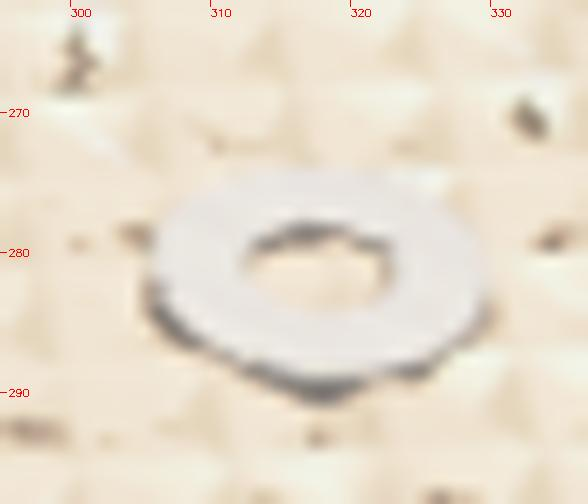

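```bash
python3 - <<'E'
from h import *
print(fitcyl('side',[244.4,271.7,248.2,264.5],34.5,10,10,[422,-173]))
print(fitcyl('top',[353.6,372.1,169.4,188],29,10,10,[554,-279]))
print(fitcyl('side',[305.7,330,273.9,288.8],29,10,10,[554,-279]))
print(fitcyl('side',[305.7,330,273.9,290.7],29,0,10,[554,-279]))
E
```

```text
(array([ 422.33, -172.13]), array([-0.23,  0.23,  0.31, -0.3 ]))
(array([ 555.07, -281.81]), array([-0.59,  0.59, -0.46,  0.45]))
(array([ 555.79, -282.54]), array([-0.34,  0.34, -0.18,  0.14]))
(array([ 556.5 , -279.38]), array([-0.4 ,  0.4 , -0.98,  0.87]))
```

apply_moves(deltas=[[0.045,0.01,0,0,0.087],[0.09,0.02,0,0,0.087],[0.138,0.032,0,0,0.087],[0.186,0.044,0,0,0.087],[0.234,0.054,0,0,0.087],[0.28,0.064,0,0,0.087],[0.312,0.072,0,0,0.087]])

```text
clock: 6.65
eef_pos: [479.3, 26.6, 150.3]
eef_rot: [-0.706, 0.708, -0.001, -0.0]
ft_force: [0.8, -0.4, -0.9]
grip_width: 86.9
```

apply_moves(deltas=[[0.045,-0.011,0,0,0.087],[0.09,-0.022,0,0,0.087],[0.138,-0.034,0.02,0,0.087],[0.186,-0.046,0.04,0,0.087],[0.234,-0.056,0.05,0,0.087],[0.28,-0.067,0.05,0,0.087],[0.309,-0.074,0.05,0,0.087],[0.309,-0.074,0.05,0,0.087],[0.309,-0.074,0.05,0,0.087]])

```text
clock: 7.55
eef_pos: [553.9, -279.4, 99.8]
eef_rot: [-0.707, 0.708, 0.0, 0.0]
ft_force: [0.6, 1.0, -0.5]
grip_width: 87.4
```

apply_moves(deltas=[[0.002,-0.0014,0.045,0,0.087],[0.002,-0.0014,0.08,0,0.087],[0.002,-0.0014,0.09,0,0.087],[0.002,-0.0014,0.097,0,0.087],[0.002,-0.0014,0.097,0,0.087],[0.002,-0.0014,0.097,0,0.087]])

```text
clock: 8.15
eef_pos: [556.5, -281.2, 4.8]
eef_rot: [0.707, -0.707, 0.001, -0.0]
ft_force: [-0.1, -0.0, -0.0]
grip_width: 86.9
```

```bash
python3 - <<'E'
from h import *
s=snap('side','4');crop(s,275,230,355,310,'c2',7);print(proj('side',(555.4,-330,3)))
E
```

```text
[320.71 296.53]
```

View pics/c2.png

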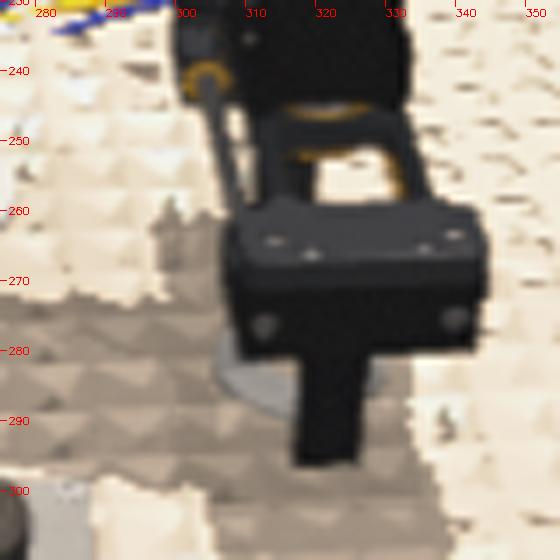

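apply_moves(deltas=[[0,0,0,0,0.05],[0,0,0,0,0.05],[0,0,0,0,0.05],[0,0,0,0,0.05],[0,0,0,0,0.05]], newtons=20)

```text
clock: 8.7
eef_pos: [555.4, -281.2, 3.0]
eef_rot: [-0.707, 0.707, -0.0, -0.0]
ft_force: [-0.2, 1.0, 1.1]
grip_width: 56.8
```

apply_moves(deltas=[[0,0,-0.04,0,0.05],[0,0,-0.08,0,0.05],[0,0,-0.12,0,0.05],[0,0,-0.12,0,0.05]])

```text
clock: 9.1
eef_pos: [558.4, -282.2, 129.2]
eef_rot: [-0.707, 0.707, -0.004, 0.001]
ft_force: [0.5, -0.1, 0.4]
grip_width: 56.8
```

```bash
python3 d.py 555.4 -281 123 -90 422.3 -173.7 123 -90
```

```text
[-0.1073, 0.1331, -0.0, -0.0]
```

apply_moves(deltas=[[-0.03,0.037,0,0,0.05],[-0.06,0.074,0,0,0.05],[-0.09,0.111,0,0,0.05],[-0.1073,0.1331,0,0,0.05],[-0.1073,0.1331,0.05,0,0.05],[-0.1073,0.1331,0.09,0,0.05],[-0.1073,0.1331,0.09,0,0.05],[-0.1073,0.1331,0.09,0,0.05]])

```text
clock: 9.9
eef_pos: [422.1, -173.4, 33.2]
eef_rot: [-0.707, 0.707, 0.001, -0.0]
ft_force: [0.9, 0.2, 0.7]
grip_width: 56.6
```

```bash
python3 - <<'E'
from h import *
s=snap('side','5');crop(s,220,190,300,280,'c2',7);print(cylext('side',(422.3,-173.7),29,30,40),proj('side',(422.3,-210,33)))
E
```

```text
[246.27 269.9  240.05 256.46] [258.85 257.13]
```

View pics/c2.png

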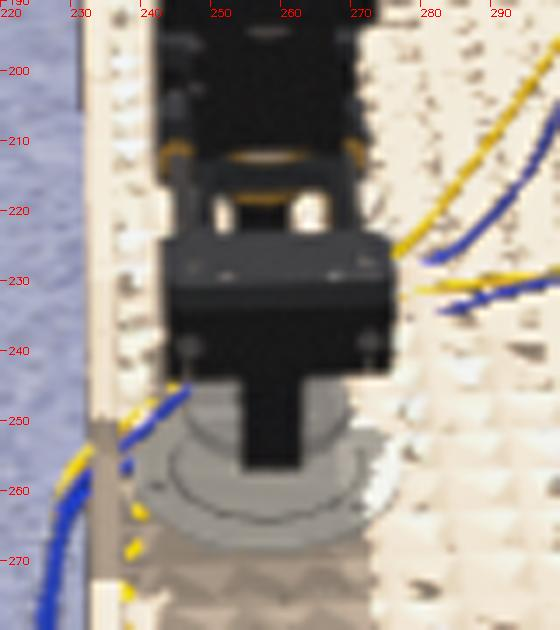

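apply_moves(deltas=[[0,0,0.01,0,0.05],[0,0,0.017,0,0.05],[0,0,0.0195,0,0.05],[0,0,0.0195,0,0.05],[0,0,0.0195,0,0.05]])

```text
clock: 10.45
eef_pos: [422.3, -173.8, 13.6]
eef_rot: [-0.707, 0.707, -0.0, 0.0]
ft_force: [0.3, 0.7, -0.6]
grip_width: 56.9
```

apply_moves(deltas=[[0,0,0,0,0.08],[0,0,0,0,0.08],[0,0,0,0,0.08],[0,0,-0.04,0,0.087],[0,0,-0.08,0,0.087],[0,0,-0.1265,0,0.087],[0,0,-0.1265,0,0.087]])

```text
clock: 11.15
eef_pos: [425.5, -174.8, 145.8]
eef_rot: [-0.707, 0.707, -0.005, 0.001]
ft_force: [0.2, 0.0, -0.7]
grip_width: 86.8
```

```bash
python3 d.py 422.3 -173.7 140 -90 431.5 -380.5 140 -90
python3 - <<'E'
from h import *
t=cv2.imread('pics/top3.png');m=cv2.imread('pics/side3.png')
crop(t,380,202,420,242,'c3',14);crop(m,240,290,294,334,'c4',13)
E
```

```text
[0.2068, -0.0092, -0.0, -0.0]
```

View pics/c3.png

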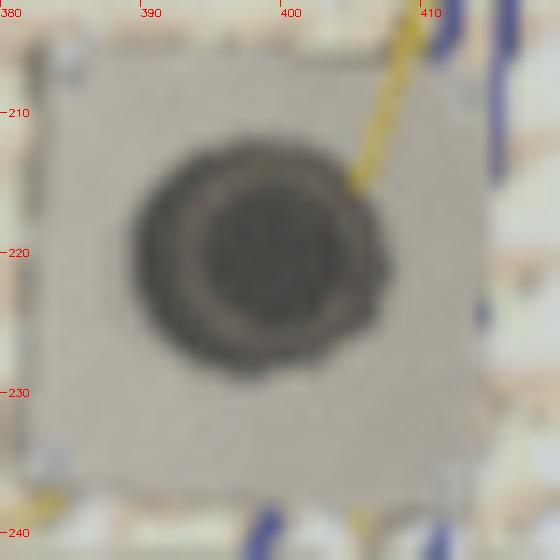

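View pics/c4.png

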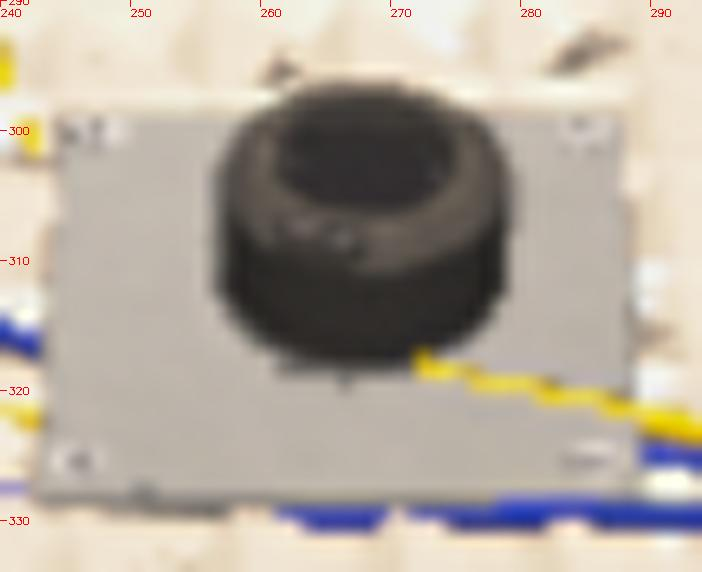

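```bash
python3 - <<'E'
from h import *
print(fitcyl('top',[389.5,407.9,211.4,229],24,10,36,[431,-380]))
print(fitcyl('side',[256.4,279.2,296.2,318.5],24,10,36,[431,-380]))
for z in(0,10,20,30): print(z,atz('top',405.3,215.3,z),atz('side',271.8,317.3,z), atz('top',409.3,204,z),atz('side',290,322.5,z))
E
```

```text
(array([ 432.12, -381.66]), array([-0.25,  0.25,  0.41, -0.42]))
(array([ 432.38, -382.57]), array([-0.01,  0.01, -1.15,  1.04]))
0 [ 447.45 -407.62    0.  ] [ 440.86 -388.68    0.  ] [ 480.94 -420.02    0.  ] [ 477.88 -407.38    0.  ]
10 [ 447.07 -404.87   10.  ] [ 439.88 -400.15   10.  ] [ 480.3  -417.18   10.  ] [ 476.39 -418.6    10.  ]
20 [ 446.7  -402.13   20.  ] [ 438.9  -411.62   20.  ] [ 479.67 -414.34   20.  ] [ 474.9  -429.81   20.  ]
30 [ 446.32 -399.38   30.  ] [ 437.92 -423.09   30.  ] [ 479.04 -411.5    30.  ] [ 473.41 -441.02   30.  ]
```

apply_moves(deltas=[[0.05,-0.002,0,0,0.087],[0.1,-0.004,0,0,0.087],[0.15,-0.007,0,0,0.087],[0.19,-0.009,0,0,0.087],[0.2068,-0.0092,0,0,0.087],[0.2068,-0.0092,0,0,0.087]])

```text
clock: 11.75
eef_pos: [430.5, -382.7, 139.2]
eef_rot: [-0.706, 0.708, 0.0, -0.0]
ft_force: [-0.3, 0.2, -0.4]
grip_width: 86.6
```

apply_moves(deltas=[[0.0015,-0.0007,0.045,0,0.087],[0.0015,-0.0007,0.085,0,0.087],[0.0015,-0.0007,0.11,0,0.087],[0.0015,-0.0007,0.12,0,0.087],[0.0015,-0.0007,0.12,0,0.087],[0.0015,-0.0007,0.12,0,0.087]])

```text
clock: 12.35
eef_pos: [433.1, -382.0, 21.5]
eef_rot: [0.707, -0.707, 0.001, -0.0]
ft_force: [0.6, 0.2, -0.4]
grip_width: 86.7
```

apply_moves(deltas=[[0,0,0,0,0.04],[0,0,0,0,0.04],[0,0,0,0,0.04],[0,0,0,0,0.04],[0,0,0,0,0.04],[0,0,0,0,0.04]], newtons=20)

```text
clock: 12.95
eef_pos: [432.1, -382.0, 20.0]
eef_rot: [-0.707, 0.707, 0.0, 0.0]
ft_force: [-0.2, 1.5, 2.8]
grip_width: 47.0
```

apply_moves(deltas=[[0,0,-0.04,0,0.04],[0,0,-0.08,0,0.04],[0,0,-0.12,0,0.04],[0,0,-0.12,0,0.04],[0,0,-0.12,0,0.04]])

```text
clock: 13.45
eef_pos: [432.2, -382.3, 140.4]
eef_rot: [-0.707, 0.707, -0.001, -0.0]
ft_force: [0.0, 0.8, -2.3]
grip_width: 46.1
```

```bash
python3 - <<'E'
from h import *
s=snap('side','6');t=snap('top','6');crop(t,305,203,347,245,'c1',14);crop(s,235,235,295,275,'c3',13);crop(s,220,220,300,340,'c2',5);print(cylext('side',(432.2,-382),24,130,156))
E
python3 d.py 432.2 -382 140 -90 422.3 -173.7 140 -90
```

```text
[256.26 280.34 248.07 272.49]
[-0.2083, 0.0099, -0.0, -0.0]
```

View pics/c1.png

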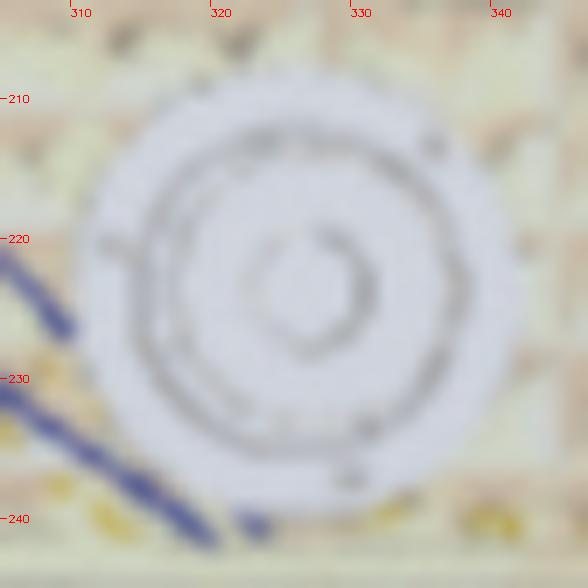

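View pics/c2.png

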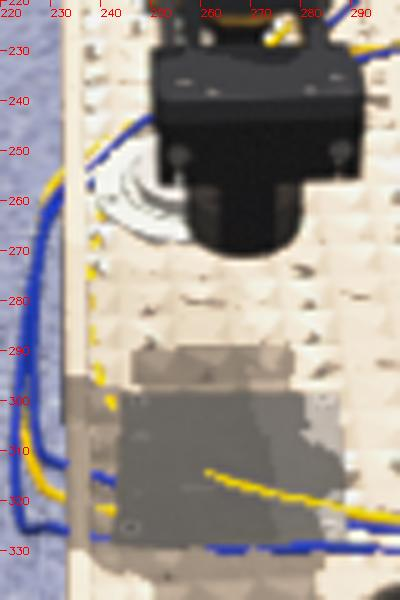

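View pics/c3.png

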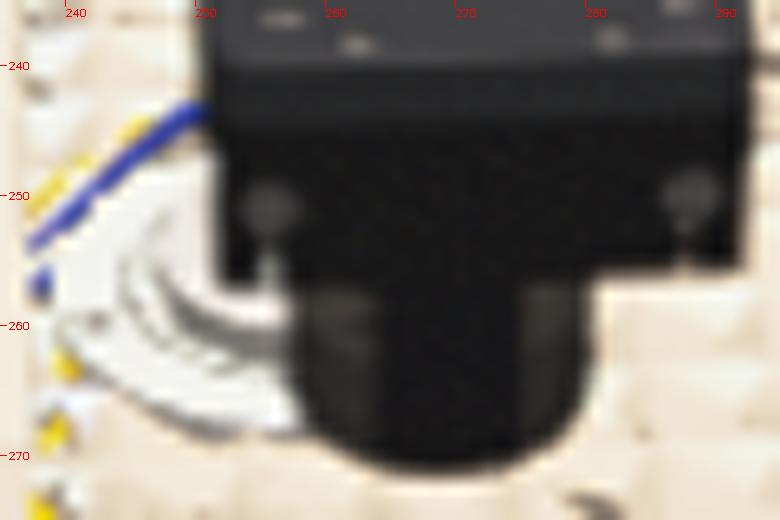

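```bash
python3 - <<'E'
from h import *
print(proj('top',(422.3,-173.7,20)),proj('top',(422.3,-173.7,10)),cylext('top',(422.3,-173.7),29,10,20),cylext('top',(422.3,-173.7),12,20,20))
E
```

```text
[326.77 223.55] [326.44 223.61] [316.56 336.74 213.6  233.52] [322.65 330.9  219.43 227.67]
```

apply_moves(deltas=[[-0.05,0.002,0,0,0.04],[-0.1,0.005,0,0,0.04],[-0.15,0.007,0,0,0.04],[-0.19,0.009,0,0,0.04],[-0.2083,0.0099,0.0,0,0.04],[-0.2083,0.0099,0.045,0,0.04],[-0.2083,0.0099,0.08,0,0.04],[-0.2083,0.0099,0.09,0,0.04],[-0.2083,0.0099,0.09,0,0.04]])

```text
clock: 14.45
eef_pos: [421.0, -173.4, 48.5]
eef_rot: [-0.707, 0.707, 0.002, -0.0]
ft_force: [0.7, -0.2, -2.0]
grip_width: 46.1
```

```bash
python3 - <<'E'
from h import *
s=snap('side','7');crop(s,225,200,295,280,'c2',7);print(cylext('side',(422.3,-173.7),24,40,66),cylext('side',(422.3,-173.7),29,10,20))
E
```

```text
[248.22 267.97 232.26 251.85] [246.35 269.8  246.74 263.27]
```

View pics/c2.png

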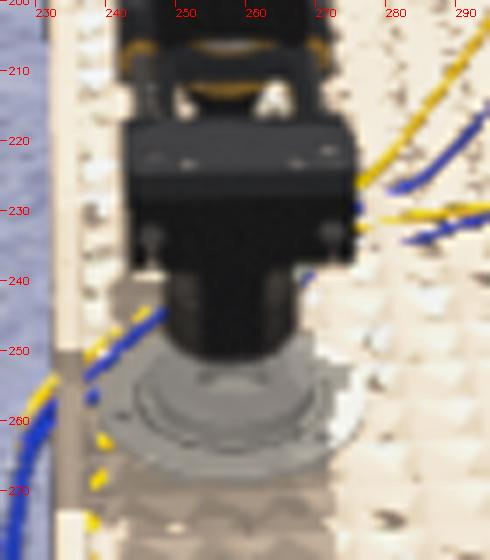

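apply_moves(deltas=[[0,0,0.01,0,0.04],[0,0,0.017,0,0.04],[0,0,0.0197,0,0.04],[0,0,0.0197,0,0.04],[0,0,0.0197,0,0.04]])

```text
clock: 15.0
eef_pos: [422.5, -173.8, 30.5]
eef_rot: [-0.707, 0.707, -0.0, 0.0]
ft_force: [-0.7, -1.0, -1.7]
grip_width: 46.3
```

apply_moves(deltas=[[0,0,0,0,0.07],[0,0,0,0,0.07],[0,0,0,0,0.07],[0,0,0,0,0.07],[0,0,-0.04,0,0.087],[0,0,-0.08,0,0.087],[0,0,-0.1197,0,0.087],[0,0,-0.1197,0,0.087]])

```text
clock: 15.8
eef_pos: [425.1, -174.7, 155.0]
eef_rot: [-0.707, 0.707, -0.004, 0.001]
ft_force: [0.9, -0.2, 0.8]
grip_width: 86.0
```

```bash
python3 d.py 422.3 -173.7 150 -90 480 20 150 -90;python3 d.py 480 20 150 -90 552 342 150 -90
```

```text
[-0.1937, -0.0577, -0.0, -0.0]
[-0.322, -0.072, -0.0, -0.0]
```

```bash
python3 - <<'E'
from h import *
t=snap('top','8');s=snap('side','8')
crop(t,196,196,230,230,'c3',16);crop(s,242,180,282,210,'c4',18);crop(t,305,203,347,245,'c1',12);crop(s,235,225,285,275,'c2',12)
E
```

```text
(no output)
```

View pics/c3.png

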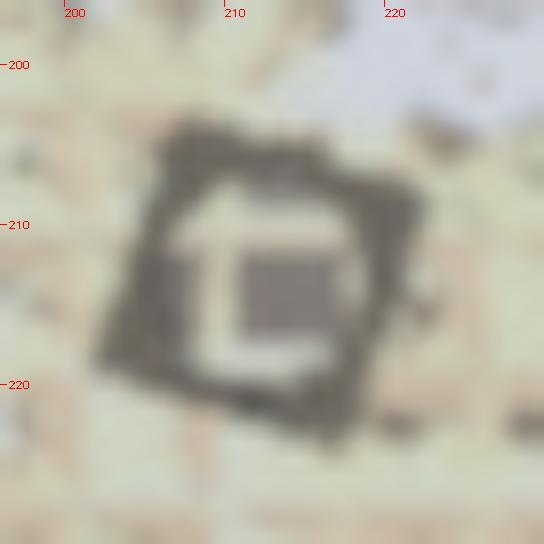

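View pics/c4.png

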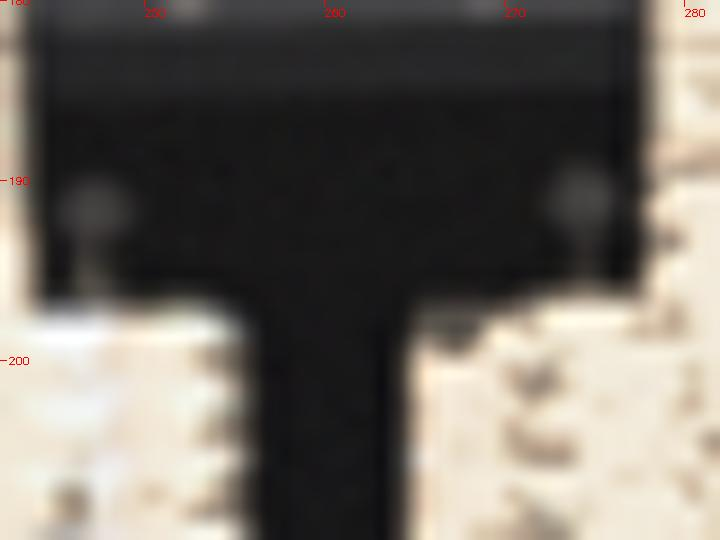

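View pics/c2.png

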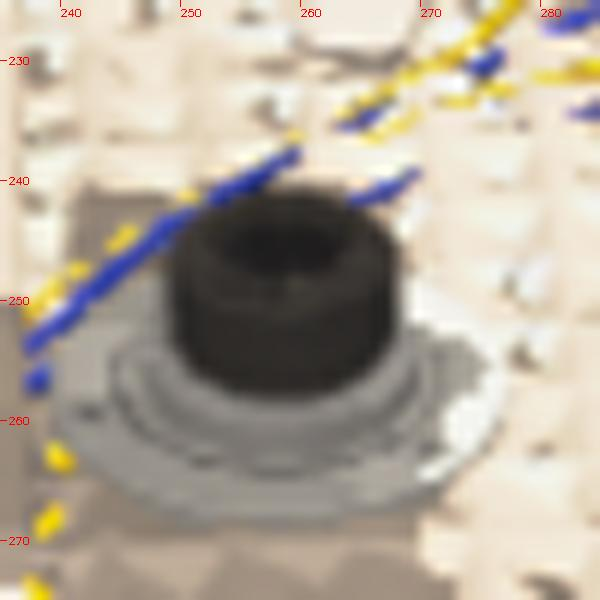

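```bash
python3 - <<'E'
from h import *
A=np.array([atz('top',*p,9) for p in[(206.75,203.6),(222.75,208.3),(217.25,223.8),(201.75,218.8)]])
print(A.mean(0),np.linalg.norm(A-np.roll(A,-1,0),axis=1))
for i in range(4):
    d=np.roll(A,-1,0)[i]-A[i];print(np.degrees(np.arctan2(d[1],d[0])))
print(fitcyl('side',[248.75,268.3,240.6,258.5],24,20,46,[422,-173]),cylext('side',(422.3,-173.7),24,20,46))
s=cv2.imread('pics/side0.png');crop(s,242,180,282,210,'c4',18)
E
```

```text
[451.13 163.67   9.  ] [49.74 48.53 48.49 47.3 ]
-106.20562493918854
160.98371213934118
72.3957115303265
-17.554135247412987
(array([ 423.22, -176.48]), array([-0.04,  0.04, -0.92,  0.84])) [248.29 267.89 239.1  258.7 ]
```

View pics/c4.png

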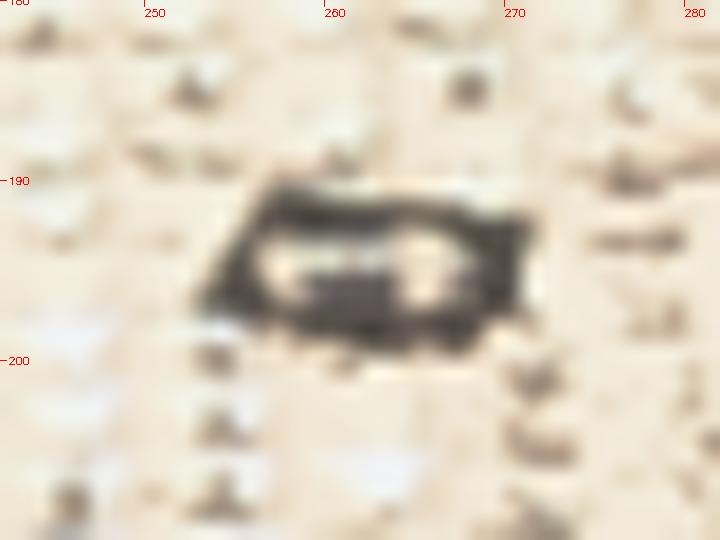

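View pics/c1.png

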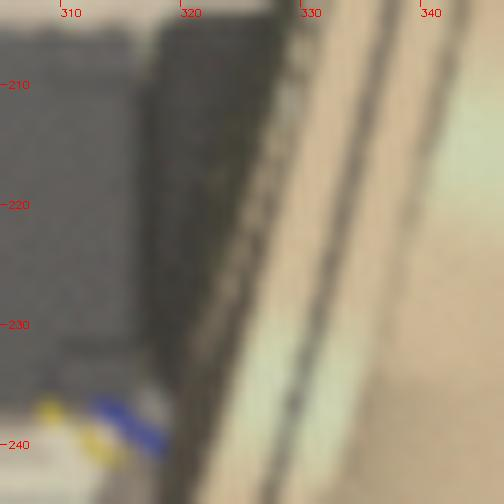

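```bash
python3 - <<'E'
from h import *
for c in((451,163.7),(449,162)):
  P=np.array([proj('side',p) for z in(0,9) for p in rect(c,25,25,np.radians(-17.8),z)]);print(P.min(0),P.max(0))
E
python3 d.py 422.3 -173.7 150 -90 450.5 163.5 150 -107.8 
```

```text
[251.91 189.82] [271.79 201.63]
[251.27 190.08] [271.19 201.91]
[-0.3372, -0.0282, -0.0, 17.8]
```

apply_moves(deltas=[[-0.045,-0.004,0,2,0.087],[-0.09,-0.008,0,4,0.087],[-0.138,-0.012,0,6,0.087],[-0.186,-0.016,0,8,0.087],[-0.234,-0.02,0,11,0.087],[-0.28,-0.023,0,14,0.087],[-0.32,-0.026,0,17,0.087],[-0.3372,-0.0282,0,17.8,0.087],[-0.3372,-0.0282,0,17.8,0.087]])

```text
clock: 16.8
eef_pos: [449.4, 166.3, 148.6]
eef_rot: [-0.591, 0.807, 0.001, -0.001]
ft_force: [0.9, -0.4, 0.1]
grip_width: 87.0
```

```bash
python3 - <<'E'
from h import *
t=snap('top','9');s=snap('side','9');print(ctrl.get_state()['eef_pos'])
crop(t,305,203,347,245,'c1',14);crop(s,235,225,285,275,'c2',12)
E
```

```text
[449.85 162.91 148.7 ]
```

View pics/c1.png

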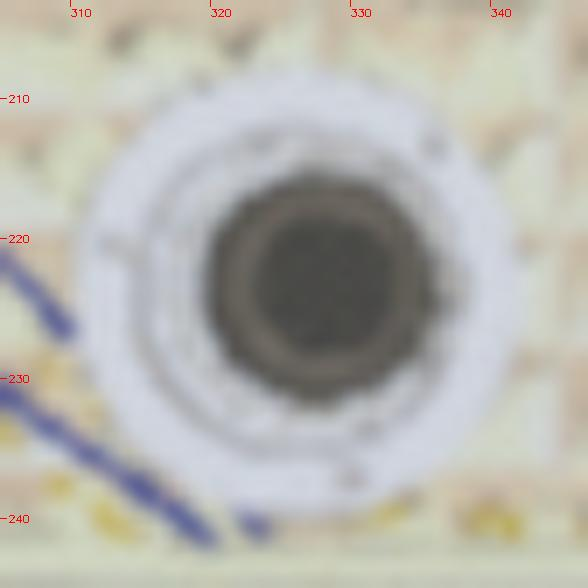

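View pics/c2.png

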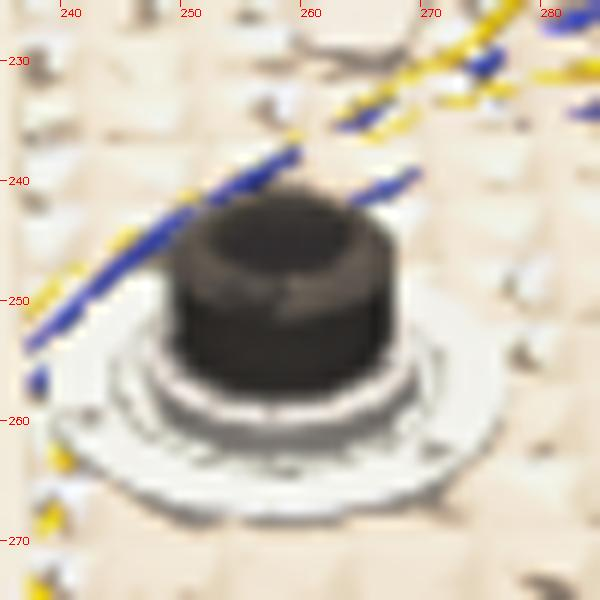

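```bash
python3 - <<'E'
from h import *
print(fitcyl('top',[319.5,336.4,214.9,231.9],24,20,46,[422,-173]))
print(fitcyl('side',[249,268.1,240.6,258.5],24,20,46,[422,-173]))
print(atz('top',328,223.2,44))
t=cv2.imread('pics/top9.png');s=cv2.imread('pics/side9.png')
def comp(im,box,f):
    x0,y0,x1,y1=box;m=np.zeros(im.shape[:2],bool);m[y0:y1,x0:x1]=f(im[y0:y1,x0:x1].astype(int))
    k,l,st,_=cv2.connectedComponentsWithStats(m.astype(np.uint8));i=1+st[1:,4].argmax();return l==i
cyl=lambda p:circ(p,24,20,40)+circ(p,24,46,40)
for th in(120,140):
 print(mask_fit('top',comp(t,(317,211,339,236),lambda c:c.max(2)<th),cyl,[422,-174]))
 print(mask_fit('side',comp(s,(245,236,272,262),lambda c:c.max(2)<th),cyl,[422,-174]))
E
```

```text
(array([ 422.28, -175.57]), array([-0.33,  0.33,  0.09, -0.09]))
(array([ 423.29, -176.46]), array([-0.26,  0.27, -0.92,  0.83]))
[ 422.87 -174.9    44.  ]
(array([ 421.59, -174.76]), np.float64(32.09376525878906), np.float32(203.0))
(array([ 422.8 , -172.43]), np.float64(52.217926025390625), np.float32(287.0))
(array([ 422.04, -175.28]), np.float64(20.89333724975586), np.float32(215.0))
(array([ 422.72, -175.49]), np.float64(44.60182189941406), np.float32(297.0))
```

apply_moves(deltas=[[0,0,0.045,0,0.087],[0,0,0.09,0,0.087],[0,0,0.125,0,0.087],[0,0,0.14,0,0.087],[0,0,0.147,0,0.087],[0,0,0.147,0,0.087],[0,0,0.147,0,0.087]])

```text
clock: 17.6
eef_pos: [451.2, 163.1, 3.7]
eef_rot: [-0.589, 0.808, -0.0, 0.0]
ft_force: [0.5, 0.7, 1.4]
grip_width: 87.0
```

```bash
python3 - <<'E'
from h import *
s=snap('side','10');print(ctrl.get_state()['eef_pos']);
crop(s,225,140,295,215,'c2',8);print(proj('side',(450.5-15,163.5-48,3)))
E
```

```text
[451.4  163.29   3.95]
[257.68 203.63]
```

View pics/c2.png

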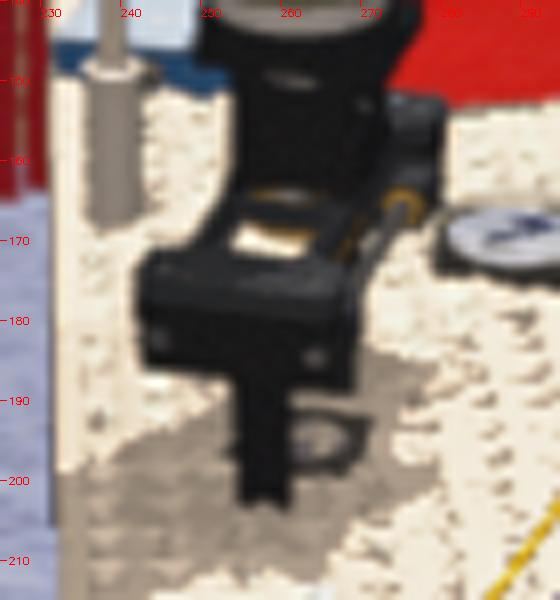

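apply_moves(deltas=[[0,0,0,0,0.042],[0,0,0,0,0.042],[0,0,0,0,0.042],[0,0,0,0,0.042],[0,0,0,0,0.042],[0,0,0,0,0.042]], newtons=15)

```text
clock: 18.25
eef_pos: [450.6, 163.5, 3.0]
eef_rot: [-0.589, 0.808, -0.0, 0.0]
ft_force: [-0.4, 0.6, 0.4]
grip_width: 49.7
```

apply_moves(deltas=[[0,0,-0.04,0,0.042],[0,0,-0.08,0,0.042],[0,0,-0.12,0,0.042],[0,0,-0.147,0,0.042],[0,0,-0.147,0,0.042],[0,0,-0.147,0,0.042]])

```text
clock: 18.85
eef_pos: [450.7, 163.3, 150.0]
eef_rot: [-0.589, 0.808, -0.0, 0.0]
ft_force: [0.5, -0.5, -0.7]
grip_width: 49.6
```

```bash
python3 - <<'E'
from h import *
s=snap('side','11');t=snap('top','11');print(ctrl.get_state()['eef_pos']);
crop(s,225,110,295,175,'c2',9)
R=lambda c,yw:np.array([proj('side',p) for z in(147,156) for p in rect(c,25,25,np.radians(yw),z)]);P=R((450.5,163.5),-17.8);print(P)
E
python3 d.py 450.5 163.5 150 -107.8 422.5 -174.2 150 -90
```

```text
[449.88 163.06 148.77]
[[251.47 154.92]
 [268.19 156.78]
 [272.25 150.37]
 [255.97 148.6 ]
 [251.47 154.92]
 [251.45 152.04]
 [268.22 153.89]
 [272.29 147.54]
 [255.97 145.78]
 [251.45 152.04]]
[0.3301, -0.0766, -0.0, -17.8]
```

View pics/c2.png

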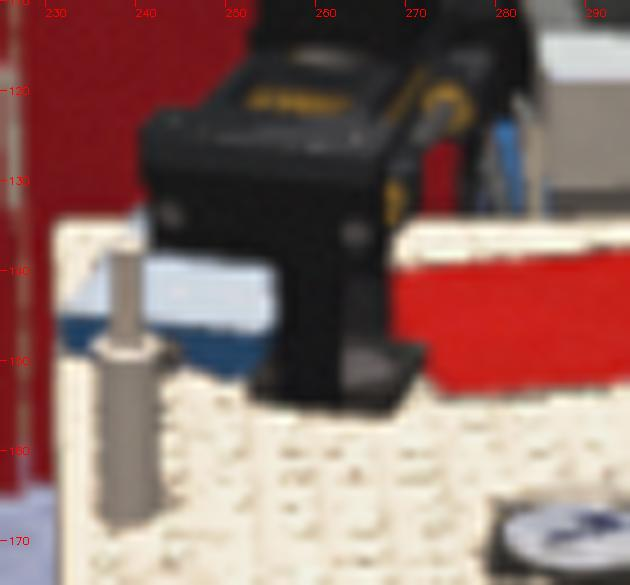

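```bash
python3 d.py 450.5 163.5 150 -107.8 421.8 -174.1 150 -90
```

```text
[0.3302, -0.0759, -0.0, -17.8]
```

apply_moves(deltas=[[0.045,-0.01,0,-2,0.042],[0.09,-0.02,0,-4,0.042],[0.138,-0.031,0,-6,0.042],[0.184,-0.042,0,-9,0.042],[0.23,-0.053,0,-12,0.042],[0.27,-0.062,0,-15,0.042],[0.31,-0.071,0,-17,0.042],[0.3302,-0.0759,0,-17.8,0.042],[0.3302,-0.0759,0.04,-17.8,0.042],[0.3302,-0.0759,0.08,-17.8,0.042]])

```text
clock: 19.95
eef_pos: [421.6, -175.0, 68.4]
eef_rot: [-0.706, 0.708, -0.0, 0.0]
ft_force: [0.5, -0.2, -1.8]
grip_width: 49.4
```

apply_moves(deltas=[[0,0,0,0,0.042],[0,0,0,0,0.042]])

```text
clock: 20.15
eef_pos: [421.2, -173.5, 69.7]
eef_rot: [0.707, -0.707, -0.001, 0.0]
ft_force: [0.2, 0.5, 0.1]
grip_width: 49.5
```

```bash
python3 - <<'E'
from h import *
s=snap('side','12');print(ctrl.get_state()['eef_pos']);
crop(s,225,190,290,270,'c2',9)
P=np.array([proj('side',p) for z in(67,76) for p in rect((422.5,-174.2),25,25,0,z)]);print(P.min(0),P.max(0));print(cylext('side',(422.5,-174.2),24,20,46))
E
```

```text
[ 422.34 -173.98   70.91]
[247.54 228.42] [269.21 243.08]
[248.38 267.99 239.2  258.81]
```

View pics/c2.png

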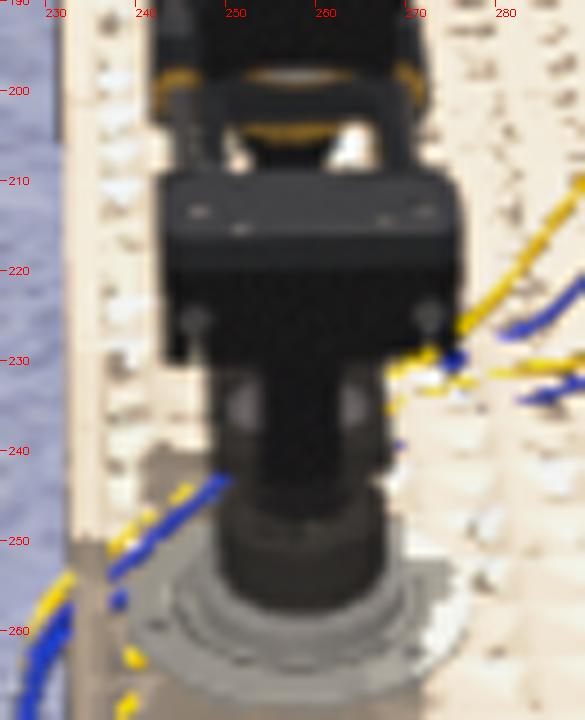

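apply_moves(deltas=[[0,0,0.01,0,0.042],[0,0,0.018,0,0.042],[0,0,0.0205,0,0.042],[0,0,0.0205,0,0.042],[0,0,0.0205,0,0.042],[0,0,0.0205,0,0.042]])

```text
clock: 20.8
eef_pos: [422.0, -174.2, 49.7]
eef_rot: [-0.707, 0.707, -0.0, 0.0]
ft_force: [0.9, 0.2, 0.7]
grip_width: 49.4
```

apply_moves(deltas=[[0,0,0,0,0.06],[0,0,0,0,0.07],[0,0,0,0,0.07],[0,0,0,0,0.07],[0,0,-0.03,0,0.08],[0,0,-0.07,0,0.087],[0,0,-0.1005,0,0.087],[0,0,-0.1005,0,0.087]])

```text
clock: 21.6
eef_pos: [424.1, -175.0, 154.0]
eef_rot: [-0.707, 0.707, -0.003, 0.001]
ft_force: [-0.3, -0.2, -0.3]
grip_width: 86.2
```

```bash
python3 d.py 421.8 -174.1 150 -90 480 20 150 -90;python3 d.py 480 20 150 -90 552 342 150 -90
```

```text
[-0.1941, -0.0582, -0.0, -0.0]
[-0.322, -0.072, -0.0, -0.0]
```

apply_moves(deltas=[[-0.045,-0.013,0,0,0.087],[-0.09,-0.026,0,0,0.087],[-0.135,-0.04,0,0,0.087],[-0.175,-0.052,0,0,0.087],[-0.1941,-0.0582,0,0,0.087]])

```text
clock: 22.1
eef_pos: [480.3, 24.1, 149.6]
eef_rot: [0.708, -0.706, -0.0, -0.0]
ft_force: [0.0, -0.2, -0.1]
grip_width: 86.6
```

apply_moves(deltas=[[-0.045,-0.01,0,0,0.087],[-0.09,-0.02,0,0,0.087],[-0.138,-0.031,0,0,0.087],[-0.186,-0.042,0,0,0.087],[-0.234,-0.053,0,0,0.087],[-0.28,-0.063,0,0,0.087],[-0.322,-0.072,0,0,0.087],[-0.322,-0.072,0,0,0.087],[-0.322,-0.072,0,0,0.087]])

```text
clock: 23.0
eef_pos: [551.3, 342.9, 148.6]
eef_rot: [0.708, -0.706, -0.001, 0.001]
ft_force: [0.2, 0.3, 0.4]
grip_width: 86.9
```

```bash
python3 - <<'E'
from h import *
s=snap('side','13');t=snap('top','13');print(ctrl.get_state()['eef_pos'])
crop(s,235,220,285,275,'c2',10);crop(t,305,203,347,245,'c1',14);crop(s,265,150,320,190,'c3',12)
crop(t,375,198,420,243,'c4',13)
print(cylext('side',(552,342),30,8,20),cylext('side',(552,342),30,20,20))
E
```

```text
[552.42 340.5  149.28]
[279.88 297.69 163.01 173.6 ] [279.96 297.69 163.01 170.32]
```

View pics/c1.png

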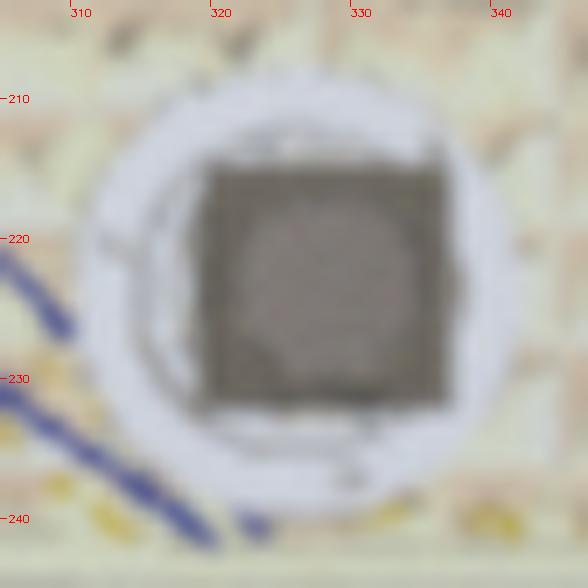

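View pics/c2.png

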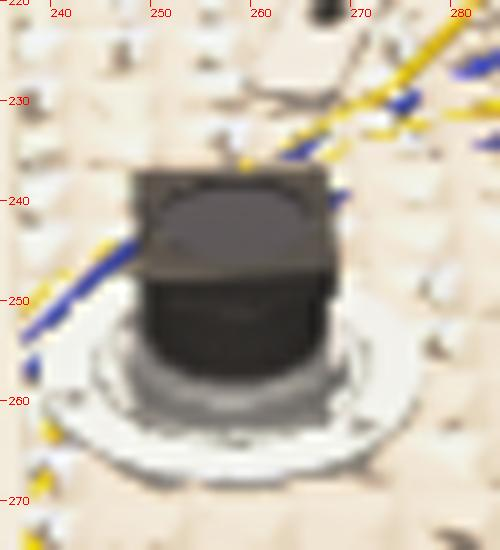

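View pics/c3.png

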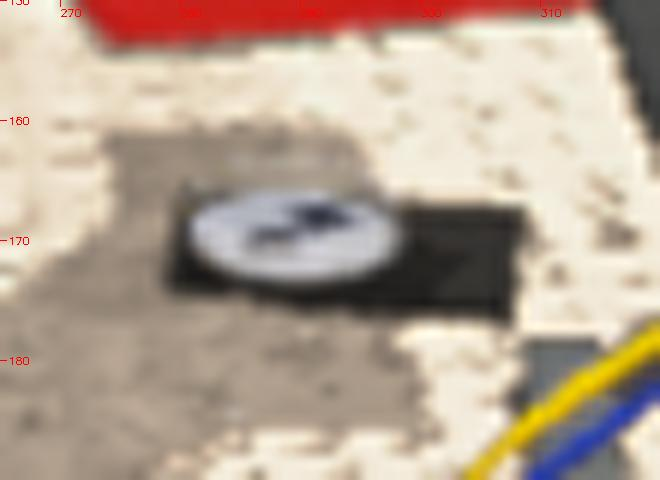

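View pics/c4.png

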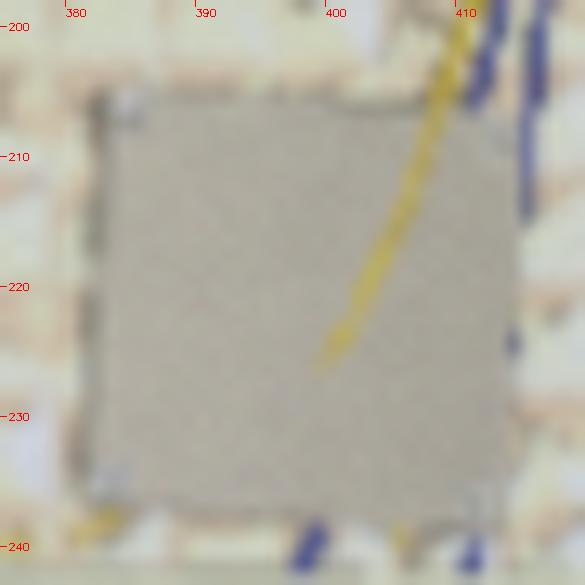

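```bash
python3 - <<'E'
from h import *
print(atz('top',328.25,223.4,55))
P=np.array([atz('top',*p,10) for p in[(382.5,205.5),(414.6,206.8),(414.2,238.4),(381.5,236.5)]]);print(P.mean(0))
S=cv2.imread('pics/side13.png');crop(S,235,288,299,338,'c4',12)
Q=np.array([proj('side',p) for p in rect((422.5,-174.2),25,25,0,55)]);print(Q)
E
```

```text
[ 422.09 -174.51   55.  ]
[ 428.09 -383.78   10.  ]
[[248.28 247.3 ]
 [269.11 246.65]
 [267.73 235.64]
 [247.62 236.22]
 [248.28 247.3 ]]
```

View pics/c4.png

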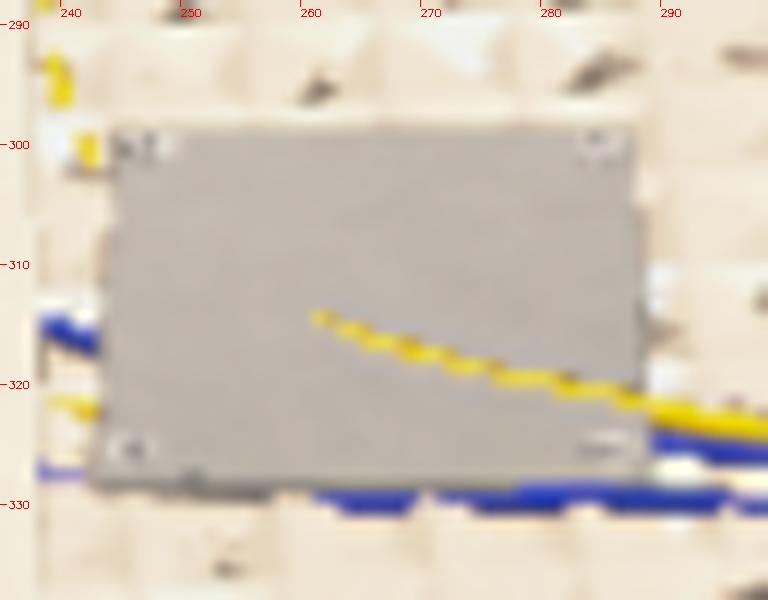

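apply_moves(deltas=[[0,-0.0005,0.045,0,0.087],[0,-0.0005,0.09,0,0.087],[0,-0.0005,0.12,0,0.087],[0,-0.0005,0.132,0,0.087],[0,-0.0005,0.139,0,0.087],[0,-0.0005,0.139,0,0.087],[0,-0.0005,0.139,0,0.087]])

```text
clock: 23.8
eef_pos: [553.7, 342.3, 12.7]
eef_rot: [-0.707, 0.707, -0.0, 0.001]
ft_force: [-0.7, 0.6, 1.0]
grip_width: 86.7
```

apply_moves(deltas=[[0,0,0,0,0.05],[0,0,0,0,0.05],[0,0,0,0,0.05],[0,0,0,0,0.05],[0,0,0,0,0.05]], newtons=15)

```text
clock: 24.3
eef_pos: [552.7, 341.9, 11.1]
eef_rot: [-0.707, 0.707, -0.0, 0.0]
ft_force: [-0.1, -0.2, 0.6]
grip_width: 59.0
```

apply_moves(deltas=[[0,0,-0.04,0,0.05],[0,0,-0.08,0,0.05],[0,0,-0.12,0,0.05],[0,0,-0.159,0,0.05],[0,0,-0.159,0,0.05]])

```text
clock: 24.8
eef_pos: [554.5, 343.9, 176.1]
eef_rot: [-0.707, 0.707, -0.001, 0.004]
ft_force: [-0.4, 0.3, -0.5]
grip_width: 59.3
```

```bash
python3 d.py 552.5 342 170 -90 470 0 170 -90;python3 d.py 470 0 170 -90 428.4 -384.6 170 -90
python3 - <<'E'
from h import *
P=np.array([atz('side',*p,10) for p in[(244.2,298.7),(287.9,298.7),(289.2,327.6),(242.9,328)]]);print(P,P.mean(0))
E
```

```text
[0.342, 0.0825, -0.0, -0.0]
[0.3846, 0.0416, -0.0, -0.0]
[[ 383.72 -335.43   10.  ]
 [ 479.82 -341.59   10.  ]
 [ 473.15 -433.72   10.  ]
 [ 378.73 -428.52   10.  ]] [ 428.86 -384.82   10.  ]
```

apply_moves(deltas=[[0.045,0.011,0,0,0.05],[0.09,0.022,0,0,0.05],[0.138,0.033,0,0,0.05],[0.186,0.045,0,0,0.05],[0.234,0.056,0,0,0.05],[0.28,0.068,0,0,0.05],[0.32,0.077,0,0,0.05],[0.342,0.0825,0,0,0.05]])

```text
clock: 25.6
eef_pos: [468.9, -4.0, 169.4]
eef_rot: [-0.706, 0.709, -0.0, -0.001]
ft_force: [0.2, 0.5, 0.2]
grip_width: 59.2
```

apply_moves(deltas=[[0.045,0.005,0,0,0.05],[0.09,0.01,0,0,0.05],[0.138,0.015,0,0,0.05],[0.186,0.02,0,0,0.05],[0.234,0.025,0,0,0.05],[0.28,0.03,0,0,0.05],[0.328,0.035,0,0,0.05],[0.365,0.04,0,0,0.05],[0.3846,0.0416,0,0,0.05],[0.3846,0.0416,0,0,0.05]])

```text
clock: 26.6
eef_pos: [427.1, -387.0, 169.0]
eef_rot: [-0.706, 0.709, 0.0, -0.0]
ft_force: [0.6, 0.3, -0.6]
grip_width: 58.8
```

apply_moves(deltas=[[0,0,0.04,0,0.05],[0,0,0.085,0,0.05],[0,0,0.12,0,0.05],[0,0,0.14,0,0.05],[0,0,0.14,0,0.05],[0,0,0.14,0,0.05]])

```text
clock: 27.2
eef_pos: [429.2, -383.5, 30.6]
eef_rot: [0.708, -0.707, 0.0, -0.0]
ft_force: [0.2, -0.3, 0.6]
grip_width: 58.6
```

```bash
python3 - <<'E'
from h import *
s=snap('side','14');print(ctrl.get_state()['eef_pos']);
crop(s,230,260,305,340,'c2',7)
print(cylext('side',(428.4,-384.6),30,27,39))
E
```

```text
[ 429.58 -384.25   31.43]
[251.66 280.29 292.85 315.88]
```

View pics/c2.png

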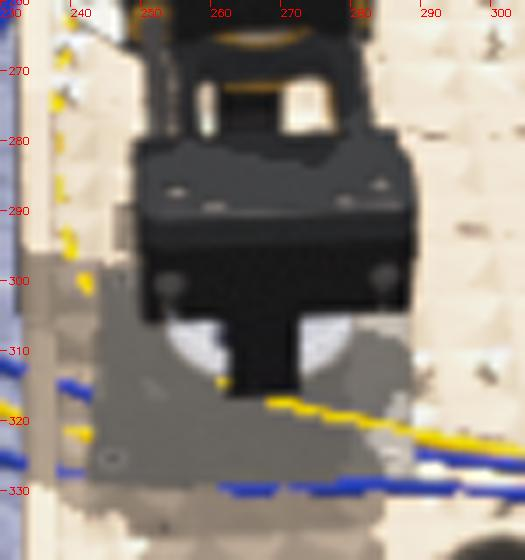

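apply_moves(deltas=[[0,0,0.01,0,0.05],[0,0,0.0155,0,0.05],[0,0,0.0167,0,0.05],[0,0,0.0167,0,0.05],[0,0,0.0167,0,0.05]])

```text
clock: 27.75
eef_pos: [428.5, -384.8, 13.4]
eef_rot: [-0.707, 0.707, -0.0, 0.0]
ft_force: [-0.7, -0.1, -1.4]
grip_width: 58.5
```

apply_moves(deltas=[[0,0,0,0,0.08],[0,0,0,0,0.08],[0,0,0,0,0.08],[0,0,-0.04,0,0.087],[0,0,-0.09,0,0.087],[0,0,-0.14,0,0.087],[0.05,0,-0.15,0,0.087],[0.1,0,-0.15,0,0.087],[0.15,0,-0.15,0,0.087]])

```text
clock: 28.65
eef_pos: [428.3, -535.8, 164.7]
eef_rot: [0.707, -0.707, 0.001, 0.0]
ft_force: [0.7, -0.6, -0.1]
grip_width: 87.1
```

apply_moves(deltas=[[0.04,0,0,0,0.087],[0.08,0,0,0,0.087],[0.08,0,0,0,0.087]])

```text
clock: 28.95
eef_pos: [425.0, -618.6, 160.8]
eef_rot: [-0.705, 0.709, 0.001, -0.001]
ft_force: [-0.7, -0.4, 0.5]
grip_width: 87.3
```

```bash
python3 - <<'E'
from h import *
s=snap('side','15');t=snap('top','15');print(ctrl.get_state()['eef_pos'])
crop(s,235,285,299,338,'c2',11);crop(t,375,198,420,243,'c4',13)
crop(s,200,120,360,260,'c3',5)
E
```

```text
[ 427.91 -614.04  162.17]
```

View pics/c2.png

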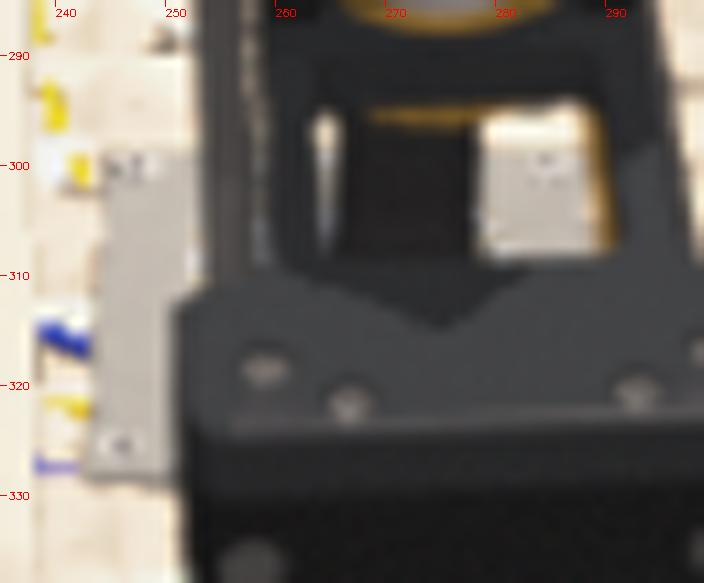

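View pics/c4.png

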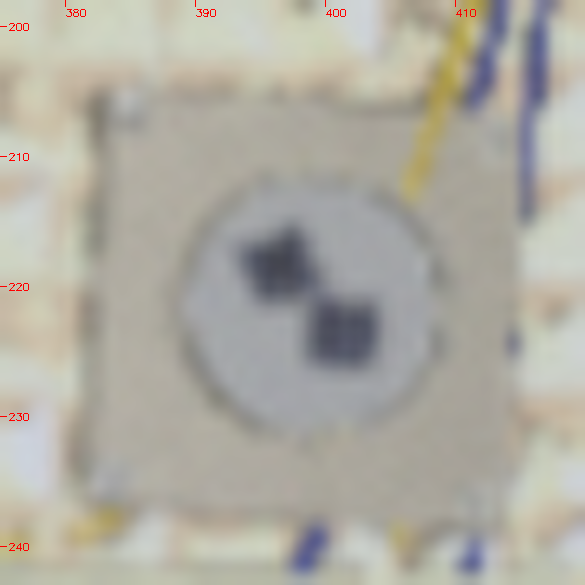

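View pics/top15.png

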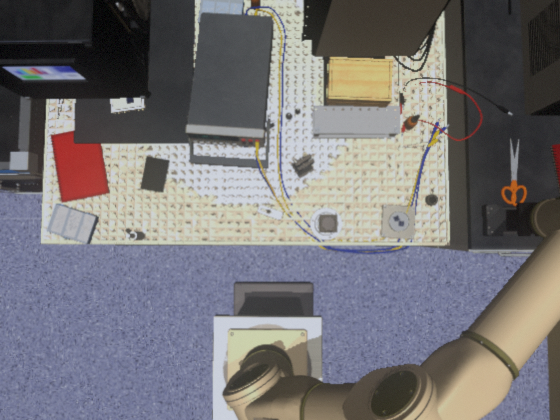

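apply_moves(deltas=[[0,0.05,0,0,0.087],[0,0.1,0,0,0.087],[0,0.15,0,0,0.087],[0,0.19,-0.03,0,0.087],[0,0.2,-0.05,0,0.087],[0,0.2,-0.05,0,0.087],[0,0.2,-0.05,0,0.087]])

```text
clock: 29.75
eef_pos: [229.5, -612.7, 214.0]
eef_rot: [0.708, -0.707, 0.001, -0.0]
ft_force: [0.5, 0.9, 0.3]
grip_width: 86.7
```

```bash
python3 - <<'E'
from h import *
s=snap('side','16');t=snap('top','16');print(ctrl.get_state()['eef_pos'])
crop(s,235,285,299,338,'c2',11);crop(t,305,203,347,245,'c1',14);crop(s,235,220,290,275,'c3',10)
print(fitcyl('top',[388.85,408.85,211.2,231.5],30,10,22,[428,-384]))
E
```

```text
[ 229.84 -612.3   212.39]
(array([ 429.07, -383.99]), array([-0.85,  0.84, -0.19,  0.18]))
```

View pics/c2.png

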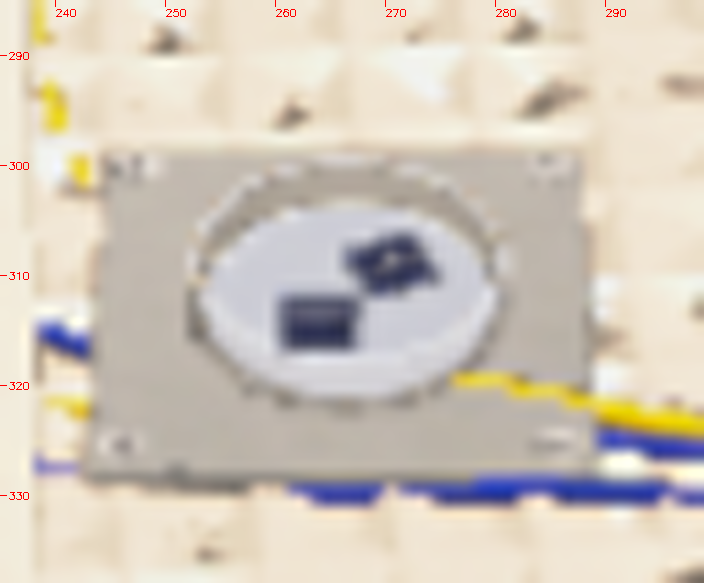

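View pics/c1.png

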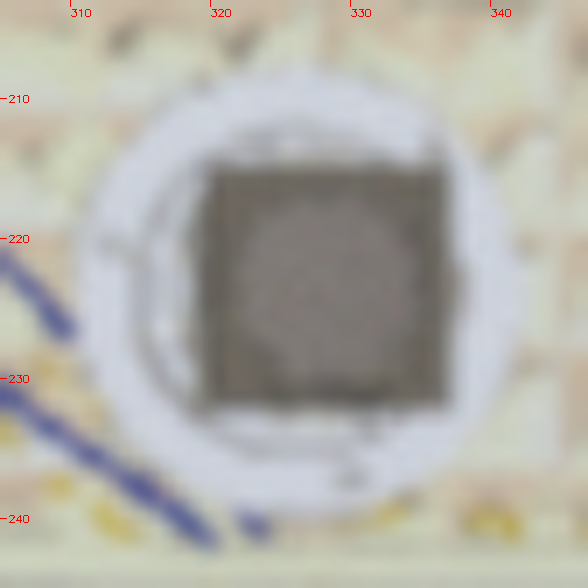

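View pics/c3.png

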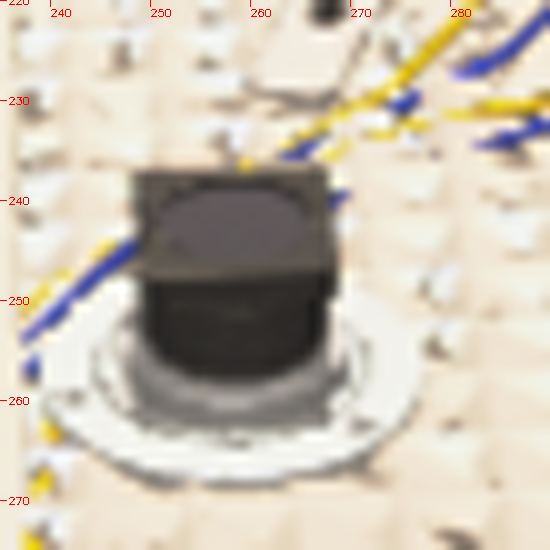

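View pics/side16.png

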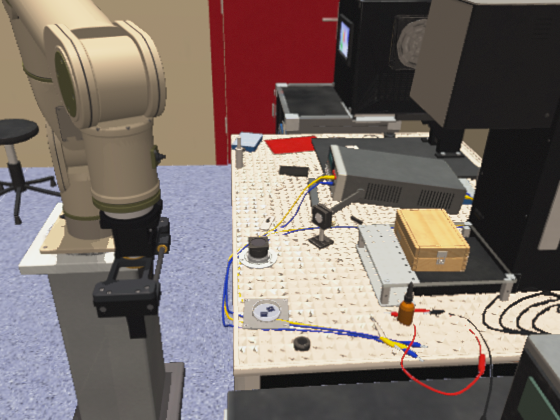

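```bash
python3 - <<'E'
from h import *
print(fitcyl('side',[252.3,280.2,299.5,321.8],30,10,22,[428,-384]))
P=[proj('side',p) for p in rect((422.5,-174.2),25,25,0,55)];print(np.array(P))
print(ctrl.get_state()['clock'])
E
```

```text
(array([ 429.14, -384.46]), array([-0.25,  0.25, -0.45,  0.39]))
[[248.28 247.3 ]
 [269.11 246.65]
 [267.73 235.64]
 [247.62 236.22]
 [248.28 247.3 ]]
29.85
```

```bash
python3 -c "
from rig import ctrl
print(ctrl.close_job(), ctrl.get_state()['clock'])"
```

```text
the job is handed in; nothing more can be done
the job is handed in; nothing more can be done
```

The changeover is done and handed in, with the clock at about 30 s of the 128 s allowed.

**What I did**
1. Parked the dish on the black pad.
2. Moved the spacer ring onto the stage.
3. Stood the larger sensor from the dock on the ring.
4. Laid the filter frame flat on the sensor.
5. Moved the dish from the pad to the dock.
6. Drew the arm clear of everything.

**Last checks, using both cameras (positions x, y in mm)**

| Item | Measured at | Target | Offset |
|---|---|---|---|
| Dish on dock | (429.1, -384.2) | dock centre (428.6, -384.4) | about 0.5 mm |
| Filter frame (top camera) | (422.1, -174.5) | stage centre (422.3, -173.5) | about 1 mm |
| Sensor (measured before the frame went on) | (422.5, -174.5) | stage centre (422.3, -173.5) | about 1 mm |

- **Ring:** I placed it at the stage centre and it looked concentric in the pictures taken before the sensor went on. I did not measure it separately afterwards.
- **Stack:** it stands upright and level in the last pictures.
- **Bystanders:** the mirror mount, post holder, table clamp and the smaller sensor look unmoved.
- **Forces:** the wrist force stayed below about 5 N in the readings at the end of each move.

**What disagreed**
- The two cameras differed by 1–3 mm on some points, mainly in y, which is about the calibration's accuracy.
- A yellow cable is drawn lying across the dock under the dish. The arm felt no contact with it and the dish appears to sit flat.

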